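# Set up the cockpit-instruments exhibit

## Task

Lay out the cockpit exhibit. Put the black sight box flat in the middle of the white plinth, its long side along the plinth's long side, and lay the lens, glass up, on the middle of the box; stand the round gauge, dial up, on the table off the left-hand end of the plinth (left as the robot sees it), in line with the plinth's middle and about 20 mm clear of that end; and stand the taller of the two cable plugs, pins up, on the aluminium strip midway between the two little spotlights. Leave the short plug, the model aeroplane and the glass valve where they are, and let go of everything.

Things in the scene. Friction and masses are not known exactly. Their poses are not given: they have to be found in the camera images.
- plinth: White display plinth, fixed: slab 100 mm (its x) by 130 mm (its y) by 20 mm high, a flat grey stripe along the long edge facing the robot. Origin: centre of its underside, on the table. x points away from the robot (within 15 degrees), y along its long side to the robot's left: the left-hand end is at y = +65 mm. It stands on the left or right half of the table.
- spot_bar: Spotlight bar, fixed: flat aluminium strip 60 mm (its x) by 190 mm (its y), 6 mm thick, with a black spotlight (26 mm diameter on a 12 mm stem, top 61 mm above the table) at y = +78 and at y = -78 mm. Origin: centre of its underside, on the table, midway between the lights. y is within 15 degrees of the robot's left. It stands on the half without the plinth.
- sight_box: Sight box, loose: black rectangular box, 72 mm (its x, the long side) by 52 mm (its y) by 40 mm high, flat top with four tiny screws, grey ribs on its long sides; 350 g or so. Origin: centre of its underside. At the start its long side points roughly away from the robot (within about 25 degrees).
- lens: Lens in its cell, loose: plain dark-metal cylinder, 48 mm diameter, 24 mm high, amber glass in its top face; 120 g or so. Origin: centre of its underside, z up through the glass.
- gauge: Round instrument gauge, loose: black cylinder, 58 mm diameter, 55 mm high, white dial with a black needle on its top face; 300 g or so. Origin: centre of its underside, z up through the dial.
- tall_plug: Tall cable plug, loose, standing: a dark collar of 38 mm diameter from 0 to 28 mm height, above it a bright barrel of 30 mm diameter up to 72 mm, brass pins in the top; 140 g or so. Origin: centre of its underside, z up.
- short_plug: Short cable plug, loose, to be left alone: like the tall one but slimmer and only 32 mm high (collar 27 mm diameter up to 14 mm, barrel 21 mm). Origin: centre of its underside.
- jet: Grey model aeroplane on a round wooden foot (48 mm diameter), loose, to be left alone: 130 mm long, 90 mm across the wings, 86 mm high. Origin: centre of the foot's underside; nose along its x.
- valve: Glass radio valve (vacuum tube), loose, to be left alone: upright, 26 mm diameter black base, glass bulb, 59 mm high. Origin: centre of its underside.
Not all that is in view belongs to the job. There is more than one size of the plinth; the job needs the smallest. Several things look just like the lens: the one meant starts farthest to the robot's right.

How it is judged:
By the outcome, as a careful person would: the job done as asked, in the order asked, and still so for the second after the job is handed in, with the robot touching nothing.
It also fails if it takes over 115 s, if anything falls off the work surface, if the arm or the gripper's body presses on something with over 40 N, if the wrist force passes 120 N, or if a joint passes its speed limit or range.

## Robot

A 6-joint arm with a two-finger parallel gripper is mounted at the origin on the work surface. World frame = base frame: x ahead of the robot, y to its left, z up, the work surface at z = 0. Lengths are in mm, angles in degrees, forces in N, time in s.
With the tool pointing down it reaches from about 350 to 850 mm from the base axis. Payload 8.1 kg.
Tool frame: the origin (TCP) lies midway between the tips of the shut fingers; the grasp point (between the pads) lies 19 mm behind it; x points along the fingers, y is the direction in which the jaws open and shut, and the axes are right-handed (so a half turn about x gives the same grasp; the last joint's range is limited). The gripper opens to 85 mm and grips with 20 to 120 N. Pads are 22 mm wide; open, the fingers measure 114 mm over their backs; the gripper's body (76 mm by 85 mm) begins 54 mm behind the grasp point. The pads swing forward as they close: fully open they stand 13 mm farther back than shut.
Start: joints at [-71.585, 7.471, 85.268, -0, 87.261, -4.893], TCP at [237.423, -551.031, 231.292] pointing down, gripper open.
Joint ranges: [-169.43, 169.43], [-51.17, 129.36], [1.28, 143.12], [-76.62, 256.62], [0, 156.53], [-152.29, 152.29]. Speed limits (degrees/s): [136.94, 136.94, 159.86, 180, 180, 180].

## Interface

Orientations are given as [roll, pitch, yaw] about the fixed x, y, z axes, in that order (R = Rz(yaw) Ry(pitch) Rx(roll)).
In Python, from bench import r, snapshot, workorder gives the robot as it stands.
- The arm moves only by the tool send_rows, never from a script. Its arguments are lists of equal length, an entry for each row: "offset": the shift along the tool's x, y, z in cm, a list of three; "dr": the turn, a rotation vector about the tool's x, y, z in degrees, a list of three; "grip": the opening in per cent of the stroke, from 0 (shut) to 100 (fully open). In form: {"offset": [[dx, dy, dz], ...], "dr": [[rx, ry, rz], ...], "grip": [grip, ...]}. A call has 1 to 5 rows; each row shifts and turns the commanded pose from where the row before left it, along the tool's axes as they then stand; what a row does not reach is not made up. A row lasts 1/8 s, in which the tool goes at most 62.5 mm and 10.7 degrees, less where a joint would pass 70% of its speed; a pose out of reach is approached as far as the arm can. A call with a gripper value outside its range is refused whole. The fingers move at their own pace and stop on an object; "force" is the grip in N (left out, the last holds). Time passes only in rows, so rows that do not move let the fingers close. It gives the time, the measured TCP pose, the force and the opening at its end, in the units of the state.
- r.sense(): the state, without advancing time (a new reading comes with each control period).
- snapshot(name): name is "side" or "top" or "wrist"; returns a dict with "pixels" (420x560x3 uint8, red, green, blue), "fx", "fy", "cx", "cy" (pixels), "world_to_cam" (4x4, takes a point from world to camera coordinates). Camera axes: x right, y up, looking along -z (the intrinsics and any distortion apply to the point x, -y, -z); pixel columns grow to the right and rows downward; lengths in mm; the calibration is good to about 2 mm. A picture is of the moment at which its call begins. There is no depth.
- workorder.hand_in(): hands the job in, once; it reports no verdict.
The state is a dict: "time": time; "joint_pos": joint angles; "qd": joint speeds; "joint_efforts": joint torques, N m; "tool_pos": TCP position; "tcp_rot": TCP orientation; "ft_force": force on the tool from outside, world axes, zero at the start; "wrist_torque": the same for the moment, N m; "finger_gap": finger opening in mm.
Only numpy, scipy, OpenCV 4.12 (cv2) and the standard library are available. Lean on these libraries where they do the work, as an engineer would, in place of code of your own. Each camera call takes 0.05 s, during which the arm holds its last target.

## Working session

There is one attempt and no reset: what is moved stays moved. The work goes in short steps, Python scripts to look and compute and a tool call to move; the robot and the scene stay as the last step left them, time stands still between calls to the robot, and variables do not carry over. Pictures are saved under pics/ and viewed, and the job is handed in when it is done.

Besides the shell and the picture viewer there is one more tool, called after "Request:" as name(argument=value, ...) on one line, values as JSON. send_rows: Moves the arm, as the interface text tells. Its arguments: {"type":"object","properties":{"offset":{"type":"array","items":{"type":"array","items":{"type":"number"}}},"dr":{"type":"array","items":{"type":"array","items":{"type":"number"}}},"grip":{"type":"array","items":{"type":"number"}},"force":{"type":"number"}},"required":["offset","dr","grip"]}

```bash
ls; mkdir -p pics; python3 - <<'E'
from bench import r, snapshot, workorder
import cv2, json, numpy as np
print(r.sense())
for n in ("side","top","wrist"):
    s=snapshot(n)
    cv2.imwrite(f"pics/{n}0.png",s["pixels"][:,:,::-1])
    print(n,{k:(v if k!="pixels" else 0) for k,v in s.items()})
E
```

```text
pics
{'time': 0.0, 'joint_pos': array([-7.15848068e+01,  7.51488141e+00,  8.53320614e+01, -1.03605318e-03,
        8.72605533e+01, -4.89161659e+00]), 'qd': array([-0.09899054, -0.04321294, -0.00614049,  0.04237725, -0.00013744,
        0.04765389]), 'joint_efforts': array([-4.23030560e-04, -5.69397461e+01, -5.00561428e+01, -4.51461146e-04,
        1.49237219e-02,  2.33765485e-05]), 'tool_pos': array([ 237.24207574, -550.4896659 ,  230.22012653]), 'tcp_rot': array([-94.34009494,  89.89249894, 108.96676535]), 'ft_force': array([-0.01146864,  0.67853584,  0.44314027]), 'wrist_torque': array([-0.02157195,  0.0217997 , -0.03349744]), 'finger_gap': 85.04702391347037}
side {'pixels': 0, 'fx': 445.3941676880268, 'fy': 445.3941676880268, 'cx': 277.4308026940648, 'cy': 210.14157201288057, 'world_to_cam': array([[ 9.90838003e-01, -1.34440837e-01, -1.28729561e-02,
        -3.93759316e+02],
       [ 1.07329242e-01,  7.25980633e-01,  6.79288271e-01,
        -1.55355030e+02],
       [-8.19785672e-02, -6.74446278e-01,  7.33758633e-01,
        -1.02976896e+03],
       [ 0.00000000e+00,  0.00000000e+0
[... 304 characters left out ...]
e-02,  5.64215303e-02,
        -4.00787476e+02],
       [-5.62707660e-02, -1.11583212e-02,  9.98353190e-01,
        -1.26030469e+03],
       [ 0.00000000e+00,  0.00000000e+00,  0.00000000e+00,
         1.00000000e+00]])}
wrist {'pixels': 0, 'fx': 341.5383055511965, 'fy': 341.5383055511965, 'cx': 285.83179286111744, 'cy': 204.05839361072063, 'world_to_cam': array([[ 3.95519120e-01, -9.18454478e-01, -2.44923384e-03,
        -5.98678686e+02],
       [ 8.82182954e-01,  3.80638653e-01, -2.77249799e-01,
         3.61228387e+01],
       [ 2.55573592e-01,  1.07496924e-01,  9.60794749e-01,
        -3.78820389e+02],
       [ 0.00000000e+00,  0.00000000e+00,  0.00000000e+00,
         1.00000000e+00]])}
```

View pics/top0.png

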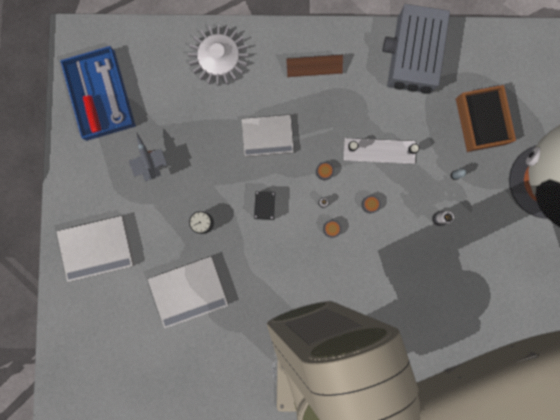

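View pics/side0.png

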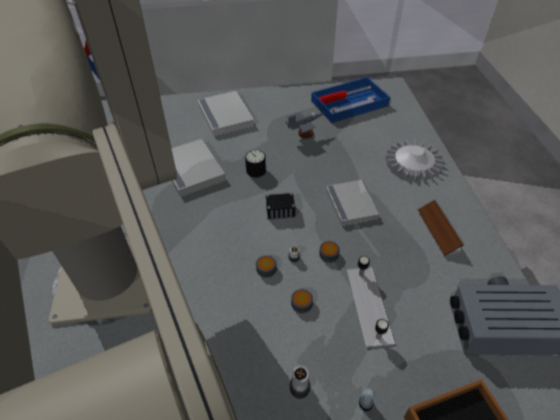

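View pics/wrist0.png

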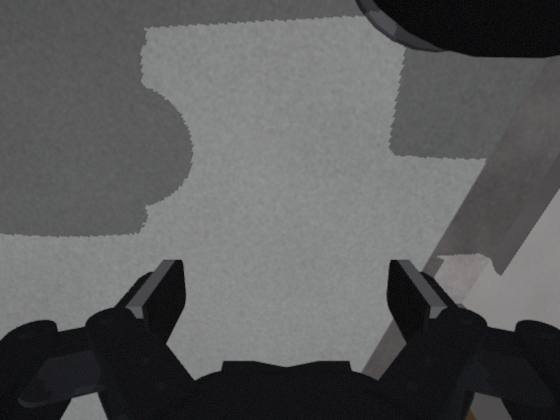

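The top view shows:
- Three plinths at about (267,135), (95,247) and (188,290). The first is smallest, with its stripe on the bottom edge.
- Three amber lens lookalikes at (325,170), (371,203) and (332,228). (371,203) is farthest right.
- Box (264,205), gauge (201,222), tall plug (445,217), short plug (323,202), spot bar (380,150) and valve (458,173).

Next I'll enlarge and measure.

```bash
cat > h.py <<'E'
import cv2, numpy as np
from bench import r, snapshot
def ray(s,u,v):
    M=np.array(s["world_to_cam"]); R=M[:3,:3]; t=M[:3,3]
    d=R.T@np.array([(u-s["cx"])/s["fx"],-(v-s["cy"])/s["fy"],-1.0]); return -R.T@t,d
def plane(s,u,v,z):
    c,d=ray(s,u,v); return c+d*(z-c[2])/d[2]
def proj(s,p):
    M=np.array(s["world_to_cam"]); q=M[:3,:3]@np.array(p)+M[:3,3]
    return s["cx"]+s["fx"]*q[0]/-q[2], s["cy"]-s["fy"]*q[1]/-q[2]
def crop(s,name,x0,y0,x1,y1,k=4):
    im=s["pixels"][y0:y1,x0:x1,::-1]
    cv2.imwrite("pics/"+name,cv2.resize(im,None,fx=k,fy=k,interpolation=cv2.INTER_CUBIC))
def tri(s1,p1,s2,p2):
    a,d=ray(s1,*p1); b,e=ray(s2,*p2)
    A=np.stack([d,-e],1); k=np.linalg.lstsq(A,b-a,rcond=None)[0]
    P,Q=a+d*k[0],b+e*k[1]; return (P+Q)/2, np.linalg.norm(P-Q)
E
python3 - <<'E'
from h import *
s=snapshot("top"); crop(s,"c1.png",180,100,370,240); crop(s,"c2.png",310,120,490,240)
np.save("top0.npy",s["pixels"])
s=snapshot("side"); crop(s,"c3.png",230,140,410,290);
np.save("side0.npy",s["pixels"])
E
```

```text
(no output)
```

View pics/c1.png

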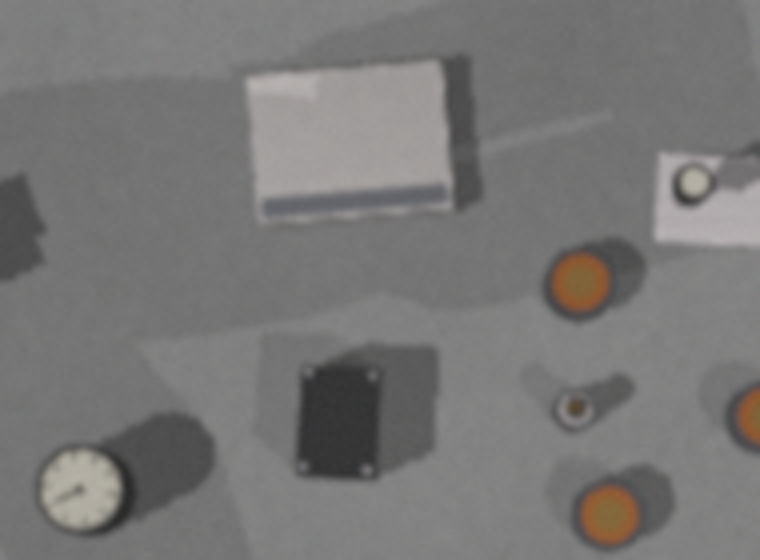

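View pics/c2.png

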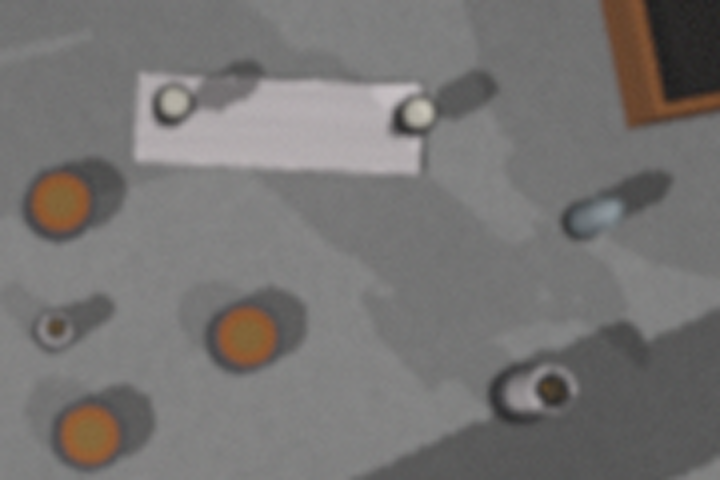

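View pics/c3.png

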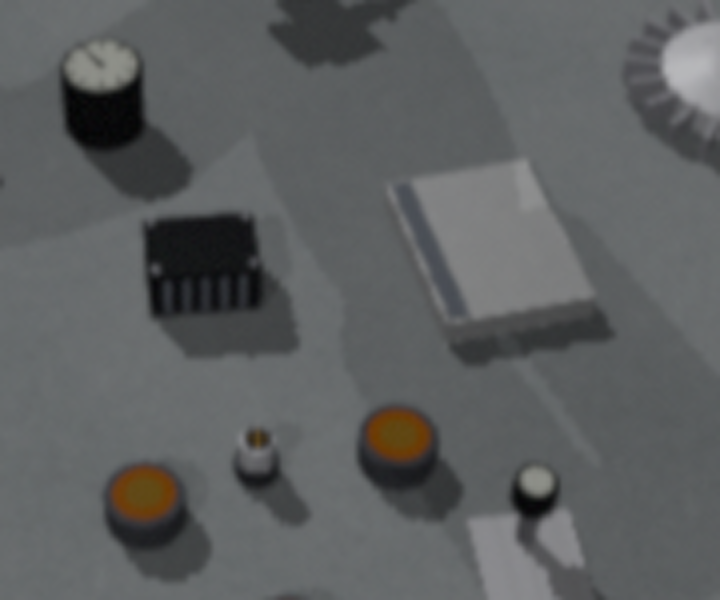

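```bash
cat > meas.py <<'E'
from h import *
def comp(mask,u,v,R=25):
    m=mask.astype(np.uint8); n,l,st,c=cv2.connectedComponentsWithStats(m)
    d=np.hypot(c[1:,0]-u,c[1:,1]-v)+1000*(st[1:,4]<8); i=d.argmin()+1
    return l==i, c[i], st[i,4]
def rect(s,m,z):
    cs,_=cv2.findContours(m.astype(np.uint8),cv2.RETR_EXTERNAL,cv2.CHAIN_APPROX_NONE)
    c=max(cs,key=cv2.contourArea)[:,0,:]
    P=np.array([plane(s,u,v,z)[:2] for u,v in c],np.float32)
    return cv2.minAreaRect(P)
E
python3 - <<'E'
from meas import *
def go(name,pts):
    s=snapshot(name); im=s["pixels"].astype(int); R,G,B=im[...,0],im[...,1],im[...,2]; mx=im.max(2); mn=im.min(2)
    hsv=cv2.cvtColor(s["pixels"],cv2.COLOR_RGB2HSV)
    for k,(u,v,z,kind) in pts.items():
        mask={"amber":(R>120)&(R-B>60),"dark":(mx<62),"white":(mn>118),"dial":(mn>135)}[kind]
        m,c,a=comp(mask,u,v)
        print(name,k,c.round(1),a,plane(s,*c,z).round(1), [np.round(x,1) for x in rect(s,m,z)])
    return s
T=go("top",dict(lens=(371,203,24,"amber"),l2=(325,170,24,"amber"),l3=(332,228,24,"amber"),box=(264,205,40,"dark"),plinth=(267,133,20,"white"),bar=(380,150,6,"white"),gauge=(201,222,55,"dial"),spA=(353,146,61,"dial"),spB=(414,148,61,"dial")))
S=go("side",dict(lens=(302,298,24,"amber"),box=(280,202,40,"dark"),plinth=(353,200,20,"white"),bar=(370,305,6,"white"),gauge=(256,156,55,"dial"),spA=(364,262,61,"dial"),spB=(382,325,61,"dial")))
crop(T,"p1.png",420,195,480,235,10); crop(S,"p2.png",280,355,325,400,12)
E
```

```text
top lens [371.3 203.7] 140 [ 431.2 -131.3   24. ] [array([ 431.6, -131.8]), array([33.2, 33.6]), np.float64(45.6)]
top l2 [324.9 170. ] 140 [518.4  -9.   24. ] [array([518.5,  -9.2]), array([31.9, 31.6]), np.float64(0.5)]
top l3 [332.  228.2] 142 [365.5 -28.9  24. ] [array([364.6, -28.9]), array([34. , 31.4]), np.float64(0.5)]
top box [264.3 204.9] 443 [422.9 148.8  40. ] [array([422.7, 149.5]), array([67.6, 46.7]), np.float64(0.8)]
top plinth [266.  133.7] 1733 [614.4 148.   20. ] [array([611. , 151.8]), array([104.7, 143. ]), np.float64(5.4)]
top bar [397.8 174.3] 15 [ 512.2 -204.9    6. ] [array([ 512. , -205.3]), array([13.5,  9.3]), np.float64(18.3)]
top gauge [199.6 221.9] 245 [375.9 313.3  55. ] [array([375.6, 313.5]), array([46.1, 43.6]), np.float64(1.4)]
top spA [353.3 144.9] 29 [578.6 -77.9  61. ] [array([579.6, -78.3]), array([13. , 12.8]), np.float64(0.3)]
top spB [414.5 147.5] 32 [ 573.8 -234.2   61. ] [array([ 573.8, -234.2]), array([12.8, 13. ]), np.float64(89.9)]
side lens [332.9  94.8] 39 [669.3 623.2  24. ] [array([667.9, 622.2]), array([86.6,  9.4]), np.float64(14.7)]
side box [280.7 206.4] 699 [423.4 126.8  40. ] [array([426. , 129.1]), array([85.6, 77.9]), np.float64(87.5)]
side plinth [354.8 199.1] 1048 [620.9 143.3  20. ] [array([621.5, 146.4]), array([ 80.4, 126.5]), np.float64(5.4)]
side bar [366.1 307. ] 1403 [ 568.4 -163.6    6. ] [array([ 576.1, -156.9]), array([189.5,  59. ]), np.float64(88.3)]
side gauge [258.2 155.6] 12 [387.1 313.3  55. ] [array([387.4, 309.5]), array([21.2,  8.3]), np.float64(84.1)]
side spA [373.8 306.2] 183 [ 568.4 -194.7   61. ] [array([ 569.3, -191.8]), array([67. , 16.3]), np.float64(85.1)]
side spB [382.9 324.1] 26 [ 574.8 -235.8   61. ] [array([ 575.1, -235.6]), array([ 8.6, 11.7]), np.float64(81.9)]
```

View pics/p1.png

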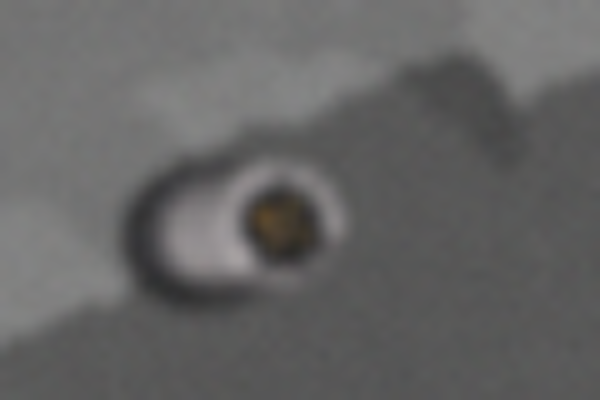

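View pics/p2.png

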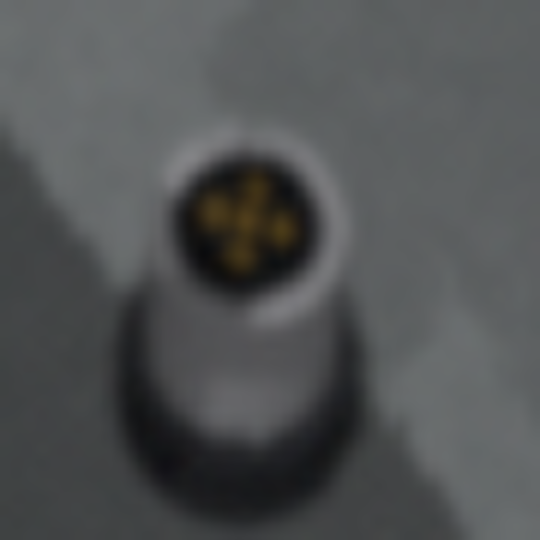

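Lens at (371,204) px, y=-131, is the farthest right of the three (the others are at y=-9 and -29), and the crop confirms it. Now the plinth, box and gauge edges in detail.

```bash
python3 - <<'E'
from h import *
T=snapshot("top");S=snapshot("side")
crop(T,"d1.png",235,108,305,163,11); crop(S,"d2.png",320,175,385,230,11); 
crop(T,"d3.png",250,185,280,225,14)
print(tri(T,(447.95,216.85),S,(299.96,373.3)), plane(T,447.95,216.85,72),plane(S,299.96,373.3,72))
for i in range(3):
    q=r.sense();print(q["tool_pos"],q["tcp_rot"],q["ft_force"])
from scipy.spatial.transform import Rotation as Q
print(Q.from_euler("xyz",q["tcp_rot"],degrees=True).as_matrix().round(3))
E
```

```text
(array([ 396.44126407, -314.52677572,   72.4268674 ]), np.float64(0.17856157159978264)) [ 396.55489587 -314.68089485   72.        ] [ 396.39199383 -314.35066579   72.        ]
[ 237.43304898 -550.99086339  231.22418741] [-95.5653026   89.99405967 107.74546635] [ 0.08012773  0.21241212 -0.03521852]
[ 237.43304898 -550.99086339  231.22418741] [-95.5653026   89.99405967 107.74546635] [ 0.08012773  0.21241212 -0.03521852]
[ 237.43304898 -550.99086339  231.22418741] [-95.5653026   89.99405967 107.74546635] [ 0.08012773  0.21241212 -0.03521852]
[[-0.     0.396 -0.918]
 [ 0.    -0.918 -0.396]
 [-1.    -0.    -0.   ]]
```

View pics/d1.png

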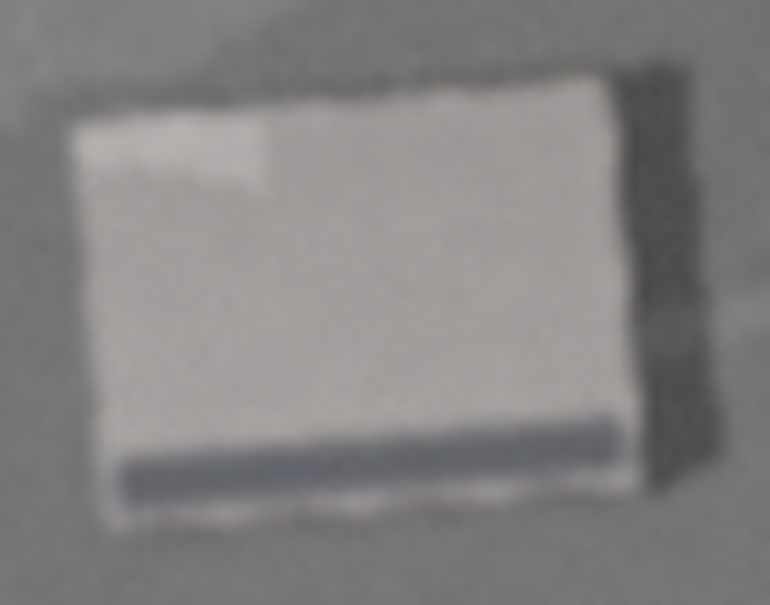

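View pics/d2.png

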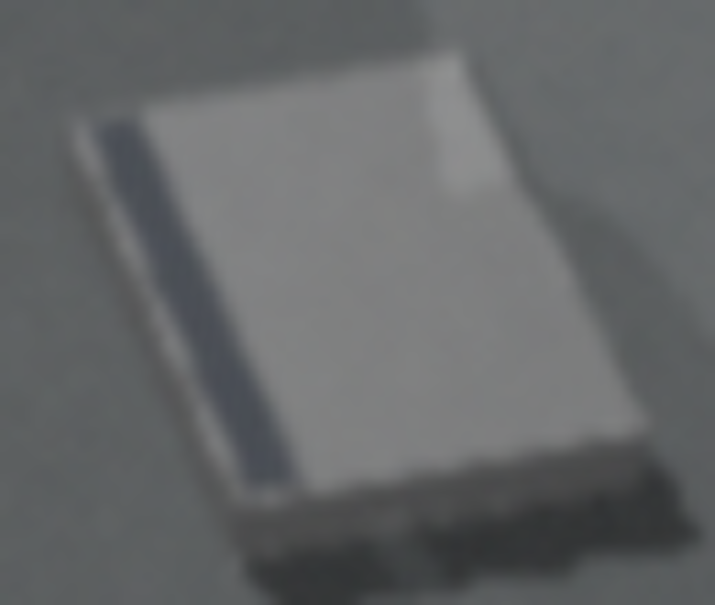

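View pics/d3.png

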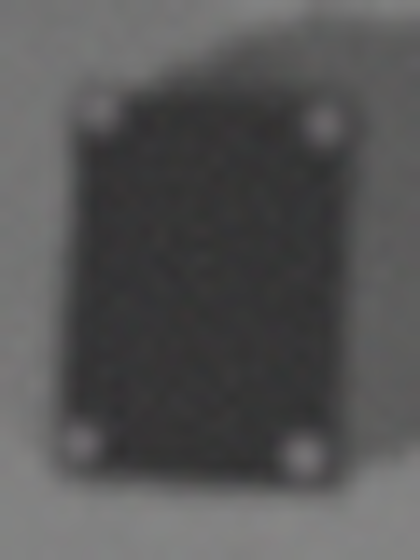

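```bash
python3 - <<'E'
from h import *
T=snapshot("top");S=snapshot("side")
def f(s,pts,k,o,z):
    P=np.array([plane(s,o[0]+(u+.5)/k-.5,o[1]+(v+.5)/k-.5,z)[:2] for u,v in pts]); 
    c=P.mean(0); e=[np.linalg.norm(P[i]-P[(i+1)%4]).round(1) for i in range(4)]
    a=[np.degrees(np.arctan2(*(P[(i+1)%4]-P[i])[::-1])).round(1) for i in range(4)]
    print(P.round(0).tolist(),c.round(1),e,a)
f(T,[(75,125),(605,80),(640,490),(105,525)],11,(235,108),20)
f(S,[(460,52),(648,430),(240,500),(75,130)],11,(320,175),20)
f(T,[(100,112),(323,123),(302,455),(83,440)],14,(250,185),40)
crop(S,"d4.png",262,188,302,223,14)
crop(S,"d5.png",240,145,272,180,14)
crop(T,"d6.png",180,205,220,240,14)
print(plane(S,*(np.array([145,495])/4*0+[230+(145+.5)/4-.5,140+(495+.5)/4-.5]),24))
im=S["pixels"].astype(int)
E
```

```text
[[653.0, 214.0], [666.0, 86.0], [566.0, 76.0], [556.0, 205.0]] [610.2 145.4] [np.float64(128.8), np.float64(100.5), np.float64(129.2), np.float64(98.0)] [np.float64(-84.4), np.float64(-174.5), np.float64(94.5), np.float64(5.3)]
[[657.0, 214.0], [667.0, 84.0], [569.0, 77.0], [558.0, 201.0]] [612.9 144.1] [np.float64(129.8), np.float64(97.9), np.float64(124.3), np.float64(100.7)] [np.float64(-85.7), np.float64(-175.7), np.float64(95.5), np.float64(7.5)]
[[455.0, 169.0], [453.0, 128.0], [392.0, 131.0], [394.0, 171.0]] [423.4 149.6] [np.float64(41.4), np.float64(61.8), np.float64(40.6), np.float64(61.0)] [np.float64(-92.1), np.float64(177.2), np.float64(86.9), np.float64(-2.0)]
[366.78068882 -30.84706889  24.        ]
```

View pics/d4.png

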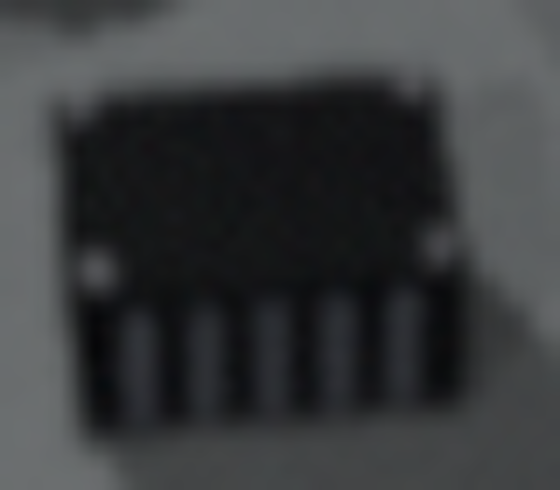

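View pics/d6.png

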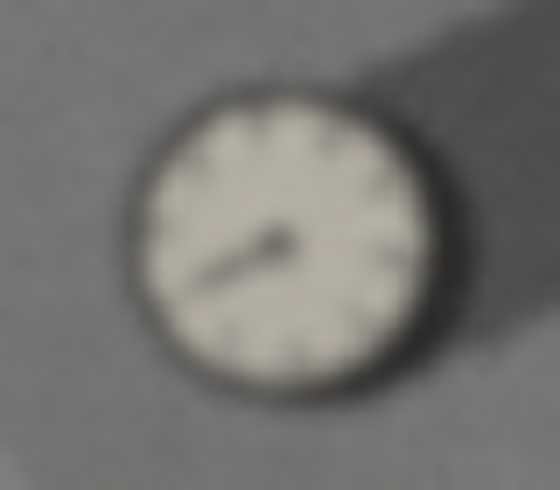

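View pics/d5.png

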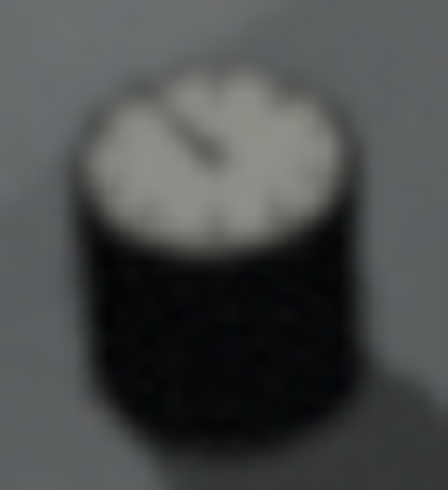

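```bash
cat > plan.py <<'E'
from h import *
from scipy.spatial.transform import Rotation as Q
def plan(x,y,z,psi,n,start=None):
    q=r.sense(); R=Q.from_euler("xyz",q["tcp_rot"],degrees=True).as_matrix()
    p=q["tool_pos"]; ps=np.degrees(np.arctan2(R[1,1],R[0,1]))
    print("now",p.round(1),"psi",round(ps,2),"tilt",R[:,0].round(3),"gap",round(q["finger_gap"],1),"t",q["time"])
    d=(np.array([x,y,z])-p)/n; da=(psi-ps)/n
    print("per row mm",np.linalg.norm(d).round(1),"deg",round(da,2))
    out=[]
    for i in range(n):
        a=np.radians(ps+da*i); c,s=np.cos(a),np.sin(a)
        out.append([round(-d[2]/10,2),round((c*d[0]+s*d[1])/10,2),round((s*d[0]-c*d[1])/10,2)])
    for i in range(0,n,5): print(out[i:i+5], "dr x",round(-da,2))
E
python3 - <<'E'
from plan import *
T=snapshot("top");S=snapshot("side")
def px(k,o,u,v): return o[0]+(u+.5)/k-.5,o[1]+(v+.5)/k-.5
P=[plane(S,*px(14,(262,188),u,v),40) for u,v in [(80,108),(408,85),(437,243),(95,268)]]
print(np.mean(P,0),[np.degrees(np.arctan2(*(P[1]-P[0])[1::-1]))])
print("gauge",plane(T,*px(14,(180,205),284,243),55),plane(S,*px(14,(240,145),216,156),55))
plan(423.5,149.5,160,87.4,15)
E
```

```text
[424.17098664 149.35252735  40.        ] [np.float64(-2.813308403961714)]
gauge [375.87762136 312.64553009  55.        ] [378.0129338  314.21074457  55.        ]
now [ 237.4 -551.   231.3] psi -66.69 tilt [ 0. -0. -1.] gap 85.5 t 0.65
per row mm 48.6 deg 10.27
[[np.float64(0.48), np.float64(-3.8), np.float64(-2.99)], [np.float64(0.48), np.float64(-3.2), np.float64(-3.62)], [np.float64(0.48), np.float64(-2.51), np.float64(-4.13)], [np.float64(0.48), np.float64(-1.73), np.float64(-4.51)], [np.float64(0.48), np.float64(-0.9), np.float64(-4.75)]] dr x -10.27
[[np.float64(0.48), np.float64(-0.04), np.float64(-4.83)], [np.float64(0.48), np.float64(0.82), np.float64(-4.76)], [np.float64(0.48), np.float64(1.66), np.float64(-4.54)], [np.float64(0.48), np.float64(2.44), np.float64(-4.17)], [np.float64(0.48), np.float64(3.15), np.float64(-3.67)]] dr x -10.27
[[np.float64(0.48), np.float64(3.75), np.float64(-3.05)], [np.float64(0.48), np.float64(4.23), np.float64(-2.33)], [np.float64(0.48), np.float64(4.58), np.float64(-1.54)], [np.float64(0.48), np.float64(4.78), np.float64(-0.7)], [np.float64(0.48), np.float64(4.83), np.float64(0.17)]] dr x -10.27
```

Request:
send_rows(offset=[[0.48, -3.8, -3.0], [0.48, -3.2, -3.6], [0.48, -2.5, -4.1], [0.48, -1.7, -4.5], [0.48, -0.9, -4.75]], dr=[[-10.25, 0, 0], [-10.25, 0, 0], [-10.25, 0, 0], [-10.25, 0, 0], [-10.25, 0, 0]], grip=[100, 100, 100, 100, 100], force=40)

```text
time: 1.27
tool_pos: [299.9, -316.8, 207.3]
tcp_rot: [66.6, 90.0, -38.5]
ft_force: [0.4, 0.5, -0.3]
finger_gap: 85.3
```

Request:
send_rows(offset=[[0.48, 0, -4.83], [0.48, 0.8, -4.75], [0.48, 1.65, -4.55], [0.48, 2.45, -4.15], [0.48, 3.15, -3.65]], dr=[[-10.25, 0, 0], [-10.25, 0, 0], [-10.25, 0, 0], [-10.25, 0, 0], [-10.25, 0, 0]], grip=[100, 100, 100, 100, 100])

```text
time: 1.9
tool_pos: [362.9, -83.8, 183.5]
tcp_rot: [34.8, 89.9, -19.1]
ft_force: [-0.2, 0.6, -0.4]
finger_gap: 85.2
```

Request:
send_rows(offset=[[0.48, 3.75, -3.05], [0.48, 4.25, -2.3], [0.48, 4.6, -1.5], [0.48, 4.8, -0.7], [0, 0, 0]], dr=[[-10.25, 0, 0], [-10.25, 0, 0], [-10.25, 0, 0], [-10.25, 0, 0], [0, 0, 0]], grip=[100, 100, 100, 100, 100])

```text
time: 2.52
tool_pos: [413.7, 104.2, 163.8]
tcp_rot: [145.4, 90.0, 132.5]
ft_force: [-0.2, -0.1, -0.3]
finger_gap: 85.1
```

```bash
python3 - <<'E'
from plan import *
s=snapshot("wrist"); cv2.imwrite("pics/w1.png",s["pixels"][:,:,::-1])
plan(424,149.5,120,87.3,2)
E
```

```text
now [413.5 102.6 163.9] psi 76.96 tilt [-0.001 -0.    -1.   ] gap 85.3 t 2.575
per row mm 32.6 deg 5.17
[[np.float64(2.19), np.float64(2.4), np.float64(-0.02)], [np.float64(2.19), np.float64(2.4), np.float64(0.2)]] dr x -5.17
```

View pics/w1.png

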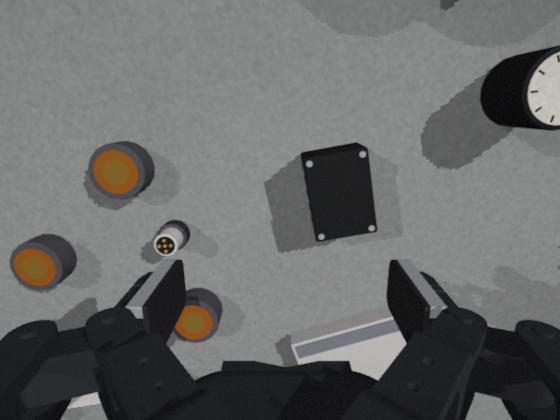

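The wrist view shows the box at (340,195), with screws at about (309,164), (362,154), (371,228) and (321,237). I'll cross-check its pose and then descend.

```bash
python3 - <<'E'
from plan import *
s=snapshot("wrist")
P=np.array([plane(s,u,v,40)[:2] for u,v in [(309,164),(362,154),(371,228),(321,237)]])
print(P.round(1),P.mean(0))
plan(424,149.5,100,87.3,2)
E
```

```text
[[391.5 126.4]
 [393.2 168.2]
 [455.2 165.3]
 [453.6 123.4]] [423.37145926 145.80482569]
now [413.6 101.6 164. ] psi 76.82 tilt [-0.    -0.001 -1.   ] gap 85.3 t 2.625
per row mm 40.3 deg 5.24
[[np.float64(3.2), np.float64(2.45), np.float64(-0.04)], [np.float64(3.2), np.float64(2.45), np.float64(0.19)]] dr x -5.24
```

Request:
send_rows(offset=[[3.2, 2.4, 0], [3.2, 2.3, 0.2], [3.0, 0, 0], [0, 0, 0]], dr=[[-5.2, 0, 0], [-5.2, 0, 0], [0, 0, 0], [0, 0, 0]], grip=[100, 100, 100, 100])

```text
time: 3.12
tool_pos: [422.3, 145.7, 68.0]
tcp_rot: [-161.2, 89.7, -164.2]
ft_force: [-0.8, 0.3, 0.4]
finger_gap: 85.8
```

```bash
python3 - <<'E'
from plan import *
s=snapshot("wrist"); cv2.imwrite("pics/w2.png",s["pixels"][:,:,::-1])
plan(423.7,149,5,87.3,2)
E
```

```text
now [423.7 146.   69.8] psi 87.06 tilt [-0.002 -0.001 -1.   ] gap 85.2 t 3.175
per row mm 32.4 deg 0.12
[[np.float64(3.24), np.float64(0.15), np.float64(-0.01)], [np.float64(3.24), np.float64(0.15), np.float64(-0.01)]] dr x -0.12
```

View pics/w2.png

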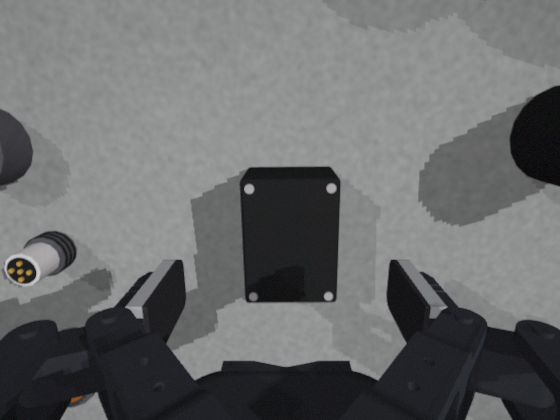

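The box (screws at (249,188), (331,188), (253,297), (328,296)) is square to the jaws and between them. Descend and grip.

Request:
send_rows(offset=[[3.0, 0.15, 0], [2.2, 0.1, 0], [1.2, 0, 0], [0, 0, 0], [0, 0, 0]], dr=[[0, 0, 0], [0, 0, 0], [0, 0, 0], [0, 0, 0], [0, 0, 0]], grip=[100, 100, 100, 100, 0], force=50)

```text
time: 3.8
tool_pos: [425.7, 149.8, 7.4]
tcp_rot: [14.2, 89.9, 11.4]
ft_force: [0.2, 0.2, -0.2]
finger_gap: 69.9
```

Request:
send_rows(offset=[[0, 0, 0], [0, 0, 0], [0, 0, 0], [0, 0, 0]], dr=[[0, 0, 0], [0, 0, 0], [0, 0, 0], [0, 0, 0]], grip=[0, 0, 0, 0])

```text
time: 4.3
tool_pos: [425.7, 149.9, 7.4]
tcp_rot: [7.2, 89.9, 4.4]
ft_force: [-1.6, -2.1, 7.5]
finger_gap: 51.1
```

```bash
python3 - <<'E'
from plan import *
print(r.sense()["ft_force"])
plan(423.7,149,100,87.3,2)
E
```

```text
[-1.64116856 -2.0609926   7.52858958]
now [425.7 149.9   7.4] psi 87.21 tilt [ 0.002  0.    -1.   ] gap 51.1 t 4.3
per row mm 46.3 deg 0.04
[[np.float64(-4.63), np.float64(-0.05), np.float64(-0.1)], [np.float64(-4.63), np.float64(-0.05), np.float64(-0.1)]] dr x -0.04
```

Request:
send_rows(offset=[[-2.0, 0, 0], [-5.0, 0, 0], [-5.0, 0, 0], [0, 0, 0], [0, 0, 0]], dr=[[0, 0, 0], [0, 0, 0], [0, 0, 0], [0, 0, 0], [0, 0, 0]], grip=[0, 0, 0, 0, 0])

```text
time: 4.92
tool_pos: [423.9, 149.7, 125.2]
tcp_rot: [-166.5, 89.9, -169.3]
ft_force: [-0.4, -1.2, -4.6]
finger_gap: 51.1
```

```bash
python3 - <<'E'
from plan import *
s=snapshot("wrist"); cv2.imwrite("pics/w3.png",s["pixels"][:,:,::-1])
print(r.sense()["ft_force"])
plan(611,143,125,5.2,9)
E
```

```text
[-0.28174292 -0.0222806  -4.3954906 ]
now [423.2 149.5 124.2] psi 87.21 tilt [-0.003 -0.001 -1.   ] gap 51.0 t 4.975
per row mm 20.9 deg -9.11
[[np.float64(-0.01), np.float64(0.03), np.float64(2.09)], [np.float64(-0.01), np.float64(0.36), np.float64(2.06)], [np.float64(-0.01), np.float64(0.68), np.float64(1.97)], [np.float64(-0.01), np.float64(0.98), np.float64(1.84)], [np.float64(-0.01), np.float64(1.26), np.float64(1.66)]] dr x 9.11
[[np.float64(-0.01), np.float64(1.51), np.float64(1.44)], [np.float64(-0.01), np.float64(1.72), np.float64(1.18)], [np.float64(-0.01), np.float64(1.89), np.float64(0.9)], [np.float64(-0.01), np.float64(2.0), np.float64(0.59)]] dr x 9.11
```

View pics/w3.png

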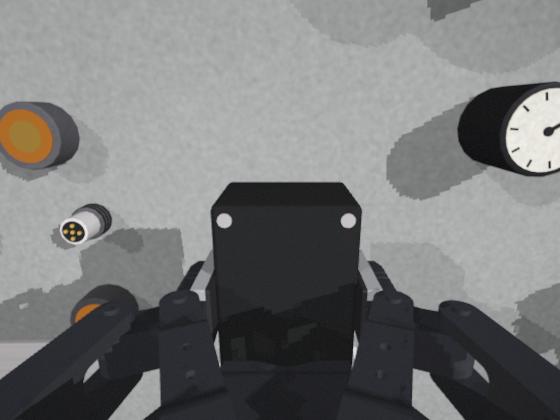

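```bash
python3 - <<'E'
from plan import *
s=snapshot("wrist"); q=r.sense(); p=q["tool_pos"]; print(p)
for u,v in [(224,221),(348,221)]:
    print(plane(s,u,v,p[2]+32.6)-p)
E
```

```text
[422.94453965 149.45074728 123.9009913 ]
[-33.18261428 -19.12006601  32.6       ]
[-31.13720769  22.95759569  32.6       ]
```

Request:
send_rows(offset=[[0, 0, 2.1], [0, 0.35, 2.1], [0, 0.7, 2.0], [0, 1.0, 1.85], [0, 1.25, 1.65]], dr=[[9.1, 0, 0], [9.1, 0, 0], [9.1, 0, 0], [9.1, 0, 0], [9.1, 0, 0]], grip=[0, 0, 0, 0, 0])

```text
time: 5.65
tool_pos: [528.9, 145.6, 123.5]
tcp_rot: [-121.7, 89.8, -170.3]
ft_force: [-0.1, 0.3, -3.1]
finger_gap: 51.1
```

Request:
send_rows(offset=[[0, 1.5, 1.45], [0, 1.7, 1.2], [0, 1.9, 0.9], [0, 2.0, 0.6], [0, 0, 0]], dr=[[9.1, 0, 0], [9.1, 0, 0], [9.1, 0, 0], [9.1, 0, 0], [0, 0, 0]], grip=[0, 0, 0, 0, 0])

```text
time: 6.28
tool_pos: [612.7, 142.1, 123.4]
tcp_rot: [-86.1, 89.8, -170.9]
ft_force: [-0.3, -0.6, -3.9]
finger_gap: 51.2
```

Request:
send_rows(offset=[[3.0, 0, 0], [2.5, 0, 0], [0, 0, 0], [0, 0, 0]], dr=[[0, 0, 0], [0, 0, 0], [0, 0, 0], [0, 0, 0]], grip=[0, 0, 0, 0])

```text
time: 6.78
tool_pos: [612.9, 142.7, 71.4]
tcp_rot: [-93.5, 90.0, -178.1]
ft_force: [0.9, -0.9, -2.7]
finger_gap: 51.0
```

```bash
python3 - <<'E'
from plan import *
plan(611,143.5,27.5,5.2,4)
s=snapshot("wrist"); cv2.imwrite("pics/w4.png",s["pixels"][:,:,::-1])
s=snapshot("top"); crop(s,"t4.png",220,90,320,165,8)
s=snapshot("side"); crop(s,"s4.png",310,150,400,230,7)
E
```

```text
now [612.9 142.7  71.4] psi 5.39 tilt [-0. -0. -1.] gap 51.0 t 6.775
per row mm 11.0 deg -0.05
[[np.float64(1.1), np.float64(-0.05), np.float64(-0.02)], [np.float64(1.1), np.float64(-0.05), np.float64(-0.02)], [np.float64(1.1), np.float64(-0.05), np.float64(-0.02)], [np.float64(1.1), np.float64(-0.05), np.float64(-0.02)]] dr x 0.05
```

View pics/s4.png

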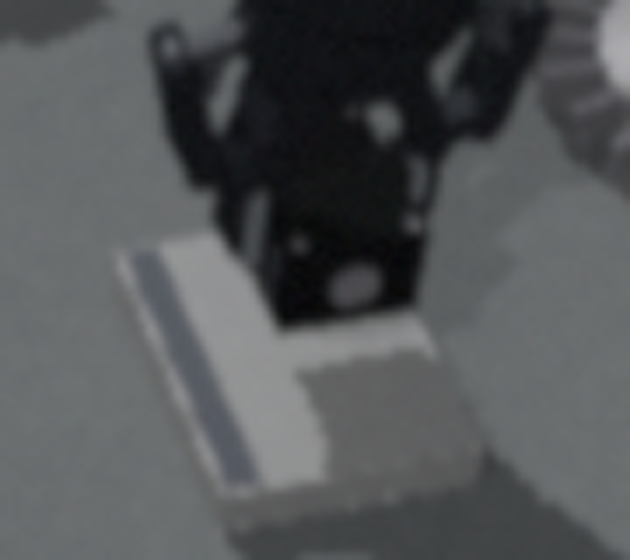

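View pics/w4.png

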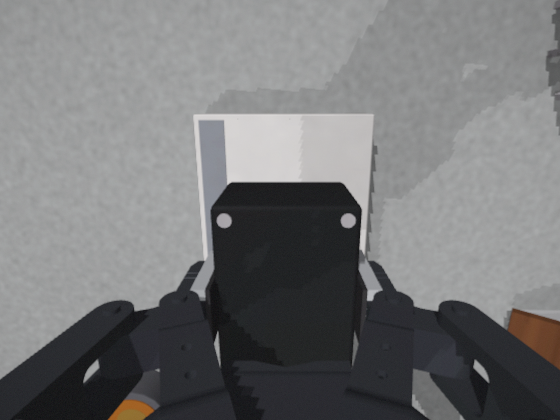

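View pics/t4.png

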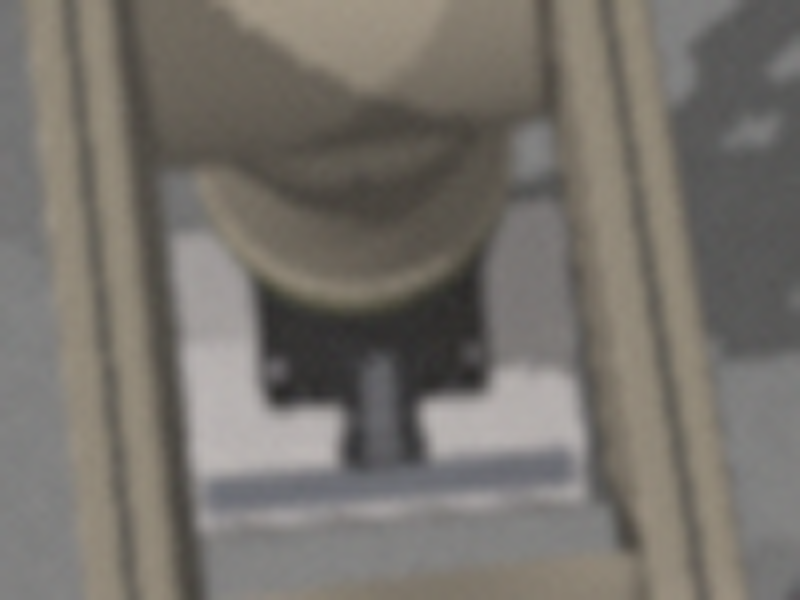

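```bash
python3 - <<'E'
from plan import *
s=snapshot("wrist"); q=r.sense(); p=q["tool_pos"]
a=[plane(s,u,v,20) for u,v in [(195,115),(374,114)]]; b=[plane(s,u,v,p[2]+32.6) for u,v in [(224,221),(348,221)]]
print(a,b)
e=np.array([-np.sin(np.radians(5.3)),np.cos(np.radians(5.3)),0])
print("end-screw along y",(np.mean(a,0)-np.mean(b,0))@e, "want",65-30.75)
T=snapshot("top"); b=[plane(T,220+(u+.5)/8-.5,90+(v+.5)/8-.5,p[2]+32.6) for u,v in [(279,372),(472,352)]]
print(b,np.mean(b,0))
E
```

```text
[array([558.0280425 , 203.29763368,  20.        ]), array([656.39074444, 213.01048118,  20.        ])] [array([590.09597219, 173.43438139, 105.24045457]), array([631.93459311, 177.32791928, 105.24045457])]
end-screw along y 32.98434524464351 want 34.25
[array([588.61786756, 173.45205972, 105.24045457]), array([595.59678709, 113.75193535, 105.24045457])] [592.10732733 143.60199753 105.24045457]
```

Request:
send_rows(offset=[[2.0, -0.05, 0], [1.5, -0.05, 0.05], [0.6, 0, 0], [0.2, 0, 0], [0, 0, 0]], dr=[[0, 0, 0], [0, 0, 0], [0, 0, 0], [0, 0, 0], [0, 0, 0]], grip=[0, 0, 0, 0, 0])

```text
time: 7.65
tool_pos: [612.3, 142.0, 27.9]
tcp_rot: [63.2, 90.0, -21.5]
ft_force: [0.8, 0.2, -3.6]
finger_gap: 51.2
```

```bash
python3 - <<'E'
from plan import *
plan(611,143.5,27.4,5.2,1); print(r.sense()["ft_force"])
E
```

```text
now [612.3 142.   27.9] psi 5.31 tilt [ 0. -0. -1.] gap 51.2 t 7.65
per row mm 2.1 deg -0.11
[[np.float64(0.05), np.float64(-0.12), np.float64(-0.16)]] dr x 0.11
[ 0.7918626   0.1908757  -3.55016612]
```

Request:
send_rows(offset=[[0.1, -0.05, 0], [0, 0, 0]], dr=[[0, 0, 0], [0, 0, 0]], grip=[0, 0])

```text
time: 7.9
tool_pos: [612.2, 142.0, 27.5]
tcp_rot: [94.0, 89.9, 9.3]
ft_force: [0.1, 0.4, -0.9]
finger_gap: 51.2
```

Request:
send_rows(offset=[[0, 0, 0], [0, 0, 0], [0, 0, 0], [0, 0, 0]], dr=[[0, 0, 0], [0, 0, 0], [0, 0, 0], [0, 0, 0]], grip=[100, 100, 100, 100])

```text
time: 8.4
tool_pos: [611.8, 142.0, 27.2]
tcp_rot: [107.0, 90.0, 22.3]
ft_force: [-0.0, -0.6, 0.6]
finger_gap: 85.6
```

Request:
send_rows(offset=[[-3, 0, 0], [-5, 0, 0], [-5, 0, 0], [0, 0, 0]], dr=[[0, 0, 0], [0, 0, 0], [0, 0, 0], [0, 0, 0]], grip=[100, 100, 100, 100])

```text
time: 8.9
tool_pos: [615.3, 142.5, 163.6]
tcp_rot: [93.2, 89.4, 8.5]
ft_force: [-0.2, -0.4, 0.6]
finger_gap: 85.3
```

```bash
python3 - <<'E'
from plan import *
plan(431.5,-131.5,120,5.2,7)
s=snapshot("wrist"); cv2.imwrite("pics/w5.png",s["pixels"][:,:,::-1])
E
```

```text
now [615.3 142.5 163.6] psi 5.31 tilt [ 0.01   0.002 -1.   ] gap 85.3 t 8.9
per row mm 47.5 deg -0.02
[[np.float64(0.62), np.float64(-2.98), np.float64(3.65)], [np.float64(0.62), np.float64(-2.98), np.float64(3.66)], [np.float64(0.62), np.float64(-2.98), np.float64(3.66)], [np.float64(0.62), np.float64(-2.97), np.float64(3.66)], [np.float64(0.62), np.float64(-2.97), np.float64(3.66)]] dr x 0.02
[[np.float64(0.62), np.float64(-2.97), np.float64(3.66)], [np.float64(0.62), np.float64(-2.97), np.float64(3.66)]] dr x 0.02
```

View pics/w5.png

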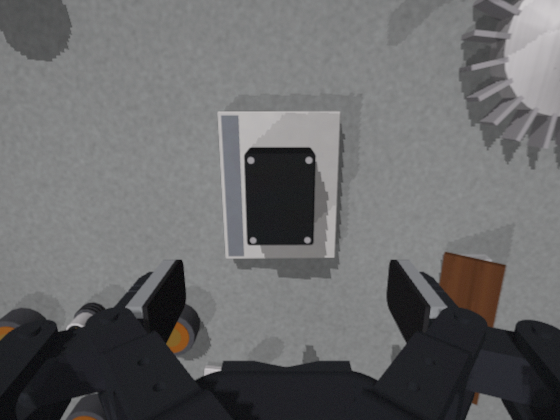

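```bash
python3 - <<'E'
from plan import *
s=snapshot("wrist"); cv2.imwrite("pics/w5b.png",s["pixels"][:,:,::-1]); crop(s,"w5c.png",205,95,355,270,4)
P=np.array([plane(s,u,v,20)[:2] for u,v in [(219,112),(340,111),(334,258),(226,259)]])
B=np.array([plane(s,u,v,60)[:2] for u,v in [(250,160),(309,160),(307,240),(253,240)]])
print(P.round(1).tolist(),P.mean(0),B.round(1).tolist(),B.mean(0),B.mean(0)-P.mean(0)); plan(431.5,-131.5,120,5.2,7)
E
```

```text
[[554.9, 202.8], [651.0, 212.5], [663.0, 85.1], [566.1, 75.3]] [608.761751   143.92649514] [[585.4, 173.1], [627.3, 177.0], [632.5, 116.0], [591.6, 112.3]] [609.21651994 144.60550619] [0.45476894 0.67901105]
now [612.2 142.  157.8] psi 5.31 tilt [ 0.002  0.    -1.   ] gap 85.4 t 9.0
per row mm 47.1 deg -0.02
[[np.float64(0.54), np.float64(-2.93), np.float64(3.65)], [np.float64(0.54), np.float64(-2.93), np.float64(3.65)], [np.float64(0.54), np.float64(-2.93), np.float64(3.65)], [np.float64(0.54), np.float64(-2.93), np.float64(3.65)], [np.float64(0.54), np.float64(-2.93), np.float64(3.66)]] dr x 0.02
[[np.float64(0.54), np.float64(-2.93), np.float64(3.66)], [np.float64(0.54), np.float64(-2.93), np.float64(3.66)]] dr x 0.02
```

View pics/w5c.png

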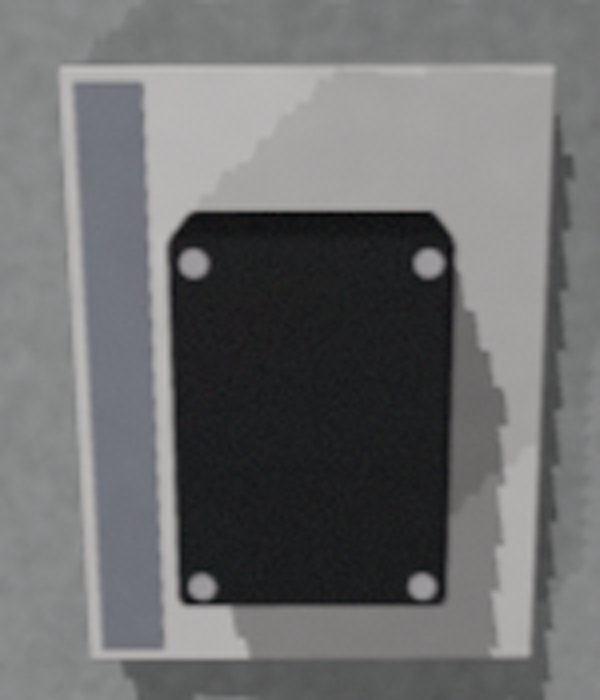

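The box is centred on the plinth to within about 1 mm and aligned with it. On to the rightmost lens at (431.5,-131.5).

Request:
send_rows(offset=[[0.5, -2.9, 3.65], [0.5, -2.9, 3.65], [0.5, -2.9, 3.65], [0.5, -2.9, 3.65], [0.5, -2.9, 3.65]], dr=[[0, 0, 0], [0, 0, 0], [0, 0, 0], [0, 0, 0], [0, 0, 0]], grip=[100, 100, 100, 100, 100])

```text
time: 9.62
tool_pos: [481.9, -54.0, 129.8]
tcp_rot: [-106.2, 89.8, 169.2]
ft_force: [0.1, 1.0, -0.3]
finger_gap: 85.1
```

Request:
send_rows(offset=[[0.5, -2.9, 3.65], [0.5, -2.9, 3.65], [2, 0, 0], [0, 0, 0], [0, 0, 0]], dr=[[0, 0, 0], [0, 0, 0], [0, 0, 0], [0, 0, 0], [0, 0, 0]], grip=[100, 100, 100, 100, 100])

```text
time: 10.25
tool_pos: [432.9, -130.7, 101.6]
tcp_rot: [-122.3, 89.9, 153.0]
ft_force: [-0.6, 0.1, -0.2]
finger_gap: 85.2
```

```bash
python3 - <<'E'
from plan import *
s=snapshot("wrist"); cv2.imwrite("pics/w6.png",s["pixels"][:,:,::-1])
im=s["pixels"].astype(int); 
from meas import comp
m,c,a=comp((im[...,0]>120)&(im[...,0]-im[...,2]>60),290,250); print(c,a,plane(s,*c,24))
plan(431.5,-131.5,2,5.2,3)
E
```

```text
[283.93758766 216.04067321] 1426 [ 431.37709705 -132.05845289   24.        ]
now [ 433.4 -130.8  102.1] psi 5.36 tilt [-0.  0. -1.] gap 85.5 t 10.3
per row mm 33.4 deg -0.05
[[np.float64(3.34), np.float64(-0.07), np.float64(0.02)], [np.float64(3.34), np.float64(-0.07), np.float64(0.02)], [np.float64(3.34), np.float64(-0.07), np.float64(0.02)]] dr x 0.05
```

View pics/w6.png

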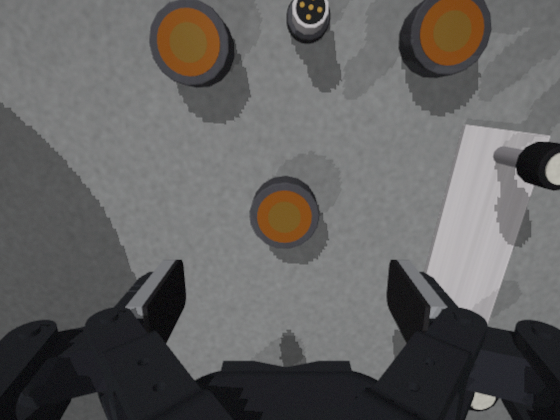

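The lens is at (284,216) px, giving (431.4,-132.1), and the other two lie further left of the robot at the top of the image. Descend.

Request:
send_rows(offset=[[4.0, -0.1, 0.1], [3.5, -0.1, 0], [1.7, 0, 0], [0.6, 0, 0], [0, 0, 0]], dr=[[0, 0, 0], [0, 0, 0], [0, 0, 0], [0, 0, 0], [0, 0, 0]], grip=[100, 100, 100, 100, 100])

```text
time: 10.92
tool_pos: [431.9, -132.3, 4.5]
tcp_rot: [61.6, 90.0, -23.0]
ft_force: [0.4, 0.1, -0.4]
finger_gap: 85.2
```

Request:
send_rows(offset=[[0, 0, 0], [0, 0, 0], [0, 0, 0], [0, 0, 0], [0, 0, 0]], dr=[[0, 0, 0], [0, 0, 0], [0, 0, 0], [0, 0, 0], [0, 0, 0]], grip=[0, 0, 0, 0, 0], force=40)

```text
time: 11.55
tool_pos: [432.2, -132.8, 5.2]
tcp_rot: [64.0, 89.9, -20.7]
ft_force: [-0.4, 0.4, 4.8]
finger_gap: 46.5
```

```bash
python3 - <<'E'
from plan import *
plan(431.5,-131.5,100,5.2,3); print(r.sense()["ft_force"])
E
```

```text
now [ 432.2 -132.8    5.2] psi 5.3 tilt [ 0.002 -0.001 -1.   ] gap 46.5 t 11.55
per row mm 31.6 deg -0.03
[[np.float64(-3.16), np.float64(-0.02), np.float64(-0.04)], [np.float64(-3.16), np.float64(-0.02), np.float64(-0.04)], [np.float64(-3.16), np.float64(-0.02), np.float64(-0.04)]] dr x 0.03
[-0.38637416  0.39866898  4.79203096]
```

Request:
send_rows(offset=[[-2.0, 0, 0], [-4.5, 0, 0], [-4.5, 0, 0], [-2.5, 0, 0], [0, 0, 0]], dr=[[0, 0, 0], [0, 0, 0], [0, 0, 0], [0, 0, 0], [0, 0, 0]], grip=[0, 0, 0, 0, 0])

```text
time: 12.18
tool_pos: [433.1, -133.2, 141.7]
tcp_rot: [61.4, 89.7, -23.3]
ft_force: [-0.0, -0.4, -1.4]
finger_gap: 46.5
```

```bash
python3 - <<'E'
from plan import *
plan(611.5,144.5,125,5.3,7); print(r.sense()["ft_force"])
s=snapshot("wrist"); cv2.imwrite("pics/w7.png",s["pixels"][:,:,::-1])
E
```

```text
now [ 433.1 -133.2  141.7] psi 5.3 tilt [ 0.005 -0.002 -1.   ] gap 46.5 t 12.175
per row mm 47.2 deg -0.0
[[np.float64(0.24), np.float64(2.9), np.float64(-3.71)], [np.float64(0.24), np.float64(2.9), np.float64(-3.71)], [np.float64(0.24), np.float64(2.9), np.float64(-3.71)], [np.float64(0.24), np.float64(2.9), np.float64(-3.71)], [np.float64(0.24), np.float64(2.9), np.float64(-3.71)]] dr x 0.0
[[np.float64(0.24), np.float64(2.9), np.float64(-3.71)], [np.float64(0.24), np.float64(2.9), np.float64(-3.71)]] dr x 0.0
[-0.03905294 -0.3558576  -1.35736248]
```

View pics/w7.png

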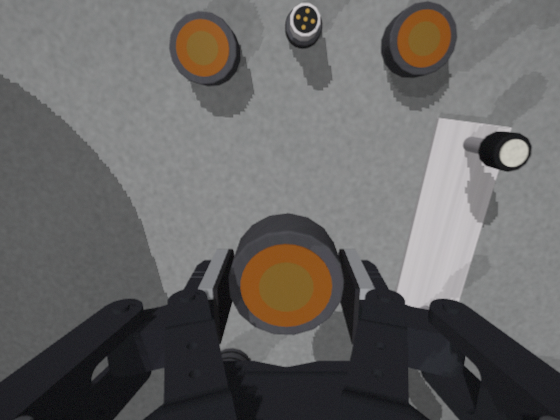

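Request:
send_rows(offset=[[0.1, 2.9, -3.7], [0.1, 2.9, -3.7], [0.2, 2.9, -3.7], [0.2, 2.9, -3.7], [0.2, 2.9, -3.7]], dr=[[0, 0, 0], [0, 0, 0], [0, 0, 0], [0, 0, 0], [0, 0, 0]], grip=[0, 0, 0, 0, 0])

```text
time: 12.85
tool_pos: [557.9, 66.6, 128.4]
tcp_rot: [-92.2, 89.8, -176.9]
ft_force: [0.3, -0.4, -0.6]
finger_gap: 46.9
```

Request:
send_rows(offset=[[0.2, 2.9, -3.7], [0.2, 2.9, -3.7], [2, 0, 0], [1.5, 0, 0], [0, 0, 0]], dr=[[0, 0, 0], [0, 0, 0], [0, 0, 0], [0, 0, 0], [0, 0, 0]], grip=[0, 0, 0, 0, 0])

```text
time: 13.48
tool_pos: [606.8, 142.9, 88.5]
tcp_rot: [-84.3, 89.6, -169.1]
ft_force: [0.1, -0.5, -1.2]
finger_gap: 46.9
```

```bash
python3 - <<'E'
from plan import *
s=snapshot("wrist"); cv2.imwrite("pics/w8.png",s["pixels"][:,:,::-1])
plan(611.5,144.5,66,5.3,2); print(r.sense()["ft_force"])
s=snapshot("top"); crop(s,"t8.png",220,90,320,165,8)
s=snapshot("side"); crop(s,"s8.png",310,150,400,230,7)
E
```

```text
now [607.9 143.   90.3] psi 5.24 tilt [-0.003 -0.001 -1.   ] gap 46.4 t 13.525
per row mm 12.3 deg 0.03
[[np.float64(1.22), np.float64(0.19), np.float64(-0.06)], [np.float64(1.22), np.float64(0.19), np.float64(-0.06)]] dr x -0.03
[ 0.17614513 -0.52572492  0.44777183]
```

View pics/w8.png

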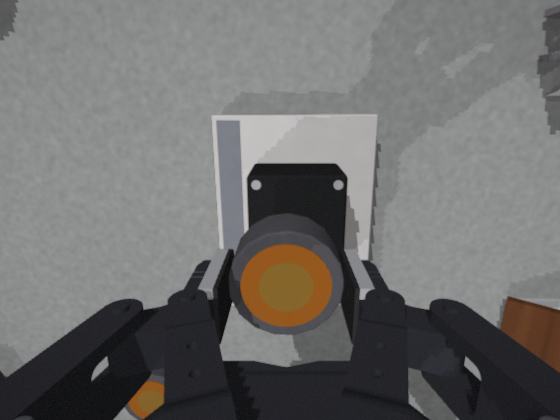

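View pics/s8.png

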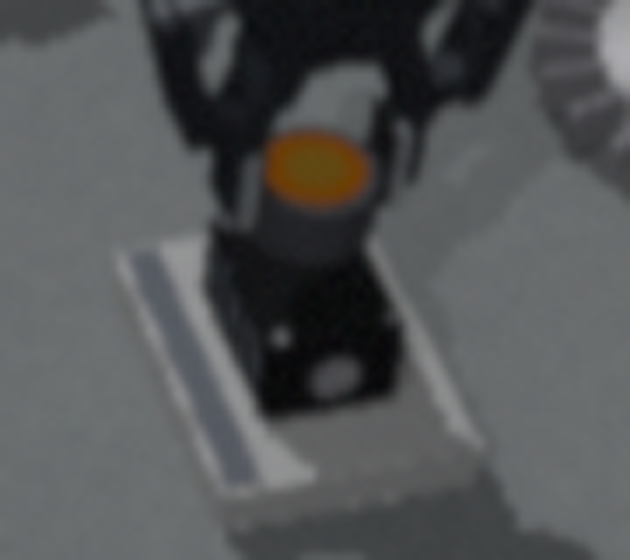

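View pics/t8.png

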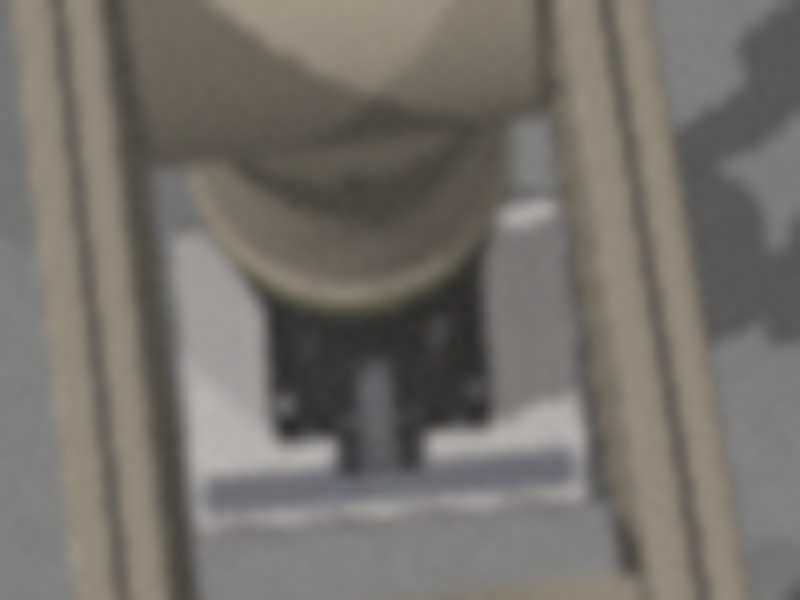

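```bash
python3 - <<'E'
from plan import *
s=snapshot("wrist"); p=r.sense()["tool_pos"]; print(p)
L=plane(s,286.5,285,p[2]+18.8); B=np.mean([plane(s,u,v,60) for u,v in [(256,185),(338,185)]],0)
a=np.radians(5.3); ex=np.array([np.cos(a),np.sin(a),0]); ey=np.array([-np.sin(a),np.cos(a),0])
C=B-ey*30.75
print(L,B,C,"need along x",(C-L)@ex,"y",(C-L)@ey)
S=snapshot("side"); l=plane(S,310+(317.5)/7-.5,150+(168.5)/7-.5,p[2]+18.8); print("side lens",l)
b=[plane(S,310+(u+.5)/7-.5,150+(v+.5)/7-.5,60) for u,v in [(283,340)]]; print("near screw",b, b[0]+ex*20.6+ey*30.75)
E
```

```text
[609.95382366 143.57034982  93.01605489]
[609.61815462 144.55788039 111.81605489] [612.42779955 174.27342155  60.        ] [615.26819512 143.65488708  60.        ] need along x 5.542474844977703 y -1.4210302976793299
side lens [610.20133615 142.90048076 111.81605489]
near screw [array([595.66519342, 110.95671404,  60.        ])] [613.33672663 143.47808261  60.        ]
```

Request:
send_rows(offset=[[0.5, 0.3, 0], [0, 0, 0], [0, 0, 0], [0, 0, 0]], dr=[[0, 0, 0], [0, 0, 0], [0, 0, 0], [0, 0, 0]], grip=[0, 0, 0, 0])

```text
time: 14.22
tool_pos: [612.5, 144.6, 87.1]
tcp_rot: [141.8, 90.0, 57.1]
ft_force: [0.5, 0.4, -0.7]
finger_gap: 46.6
```

```bash
python3 - <<'E'
from plan import *
s=snapshot("wrist"); p=r.sense()["tool_pos"]; crop(s,"w9.png",200,100,380,340,2); print(p); np.savez("w9.npz",p=p,M=s["world_to_cam"])
s=snapshot("side"); crop(s,"s9.png",330,160,380,215,10); print(r.sense()["tool_pos"])
E
```

```text
[612.53002571 144.57593434  87.15325381]
[612.54364937 144.55449178  87.16895359]
```

View pics/w9.png

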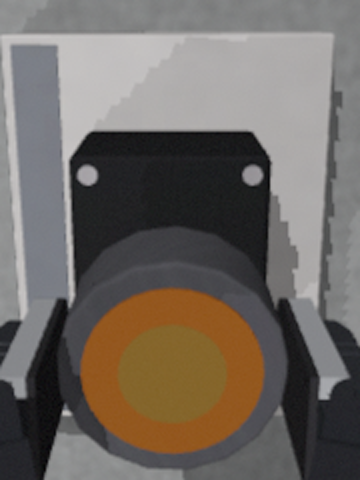

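View pics/s9.png

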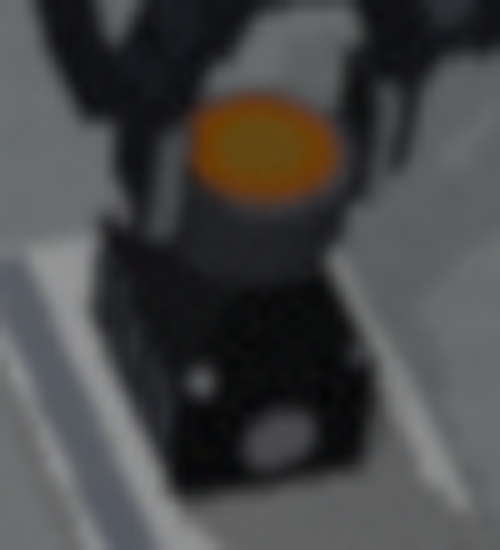

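```bash
python3 - <<'E'
from plan import *
s=snapshot("wrist"); p=r.sense()["tool_pos"]; print(p)
g=lambda u,v:(200+(u+.5)/2-.5,100+(v+.5)/2-.5)
L=plane(s,*g(172.5,370),p[2]+18.8); B=np.mean([plane(s,*g(u,v),60) for u,v in [(88,175),(252,175)]],0)
a=np.radians(5.3); ex=np.array([np.cos(a),np.sin(a),0]); ey=np.array([-np.sin(a),np.cos(a),0])
C=B-ey*30.75
print(L,C,"need along x",(C-L)@ex,"y",(C-L)@ey)
S=snapshot("side"); h=lambda u,v:(330+(u+.5)/10-.5,160+(v+.5)/10-.5)
l=plane(S,*h(265,148),p[2]+18.8); print("side lens",l)
b=plane(S,*h(200,382),60); C=b+ex*20.6+ey*30.75; print("side box",C,"need",(C-l)@ex,(C-l)@ey)
E
```

```text
[612.51369916 144.57233916  87.14493784]
[612.40802077 145.52366974 105.94493784] [611.82216758 144.27423391  60.        ] need along x -0.698759609771962 y -1.1899785151055
side lens [614.6661062  145.83594555 105.94493784]
side box [612.56360597 144.97658125  60.        ] need -2.1728913968535846 -0.6614810822107517
```

Request:
send_rows(offset=[[1.0, -0.1, 0.1], [0.8, 0, 0], [0.3, 0, 0], [0, 0, 0], [0, 0, 0]], dr=[[0, 0, 0], [0, 0, 0], [0, 0, 0], [0, 0, 0], [0, 0, 0]], grip=[0, 0, 0, 0, 0])

```text
time: 15.05
tool_pos: [611.6, 143.4, 65.9]
tcp_rot: [-103.5, 90.0, 171.9]
ft_force: [0.4, 0.4, -0.8]
finger_gap: 46.5
```

```bash
python3 - <<'E'
from plan import *
plan(611.5,144.5,65.2,5.3,2); print(r.sense()["ft_force"])
E
```

```text
now [611.6 143.4  65.9] psi 5.31 tilt [-0.  0. -1.] gap 46.5 t 15.05
per row mm 0.6 deg -0.0
[[np.float64(0.04), np.float64(0.0), np.float64(-0.05)], [np.float64(0.04), np.float64(0.0), np.float64(-0.05)]] dr x 0.0
[ 0.44355671  0.4022315  -0.76000212]
```

Request:
send_rows(offset=[[0.1, 0, 0], [0, 0, 0], [0, 0, 0]], dr=[[0, 0, 0], [0, 0, 0], [0, 0, 0]], grip=[0, 0, 0])

```text
time: 15.42
tool_pos: [611.8, 143.5, 65.3]
tcp_rot: [97.2, 90.0, 12.5]
ft_force: [-0.5, -0.6, 1.2]
finger_gap: 47.0
```

Request:
send_rows(offset=[[0, 0, 0], [0, 0, 0], [0, 0, 0], [0, 0, 0], [-1, 0, 0]], dr=[[0, 0, 0], [0, 0, 0], [0, 0, 0], [0, 0, 0], [0, 0, 0]], grip=[100, 100, 100, 100, 100])

```text
time: 16.05
tool_pos: [610.8, 143.3, 74.4]
tcp_rot: [-87.3, 89.9, -172.0]
ft_force: [-0.6, 0.7, 0.3]
finger_gap: 85.5
```

Request:
send_rows(offset=[[-5, 0, 0], [-4, 0, 0], [0, 0, 0], [0, 0, 0]], dr=[[0, 0, 0], [0, 0, 0], [0, 0, 0], [0, 0, 0]], grip=[100, 100, 100, 100])

```text
time: 16.55
tool_pos: [611.6, 143.4, 165.4]
tcp_rot: [90.9, 90.0, 6.2]
ft_force: [-0.5, -0.1, -0.1]
finger_gap: 85.3
```

```bash
python3 - <<'E'
from plan import *
s=snapshot("wrist"); crop(s,"w10.png",180,80,390,290,3); np.savez("w10.npz",M=s["world_to_cam"])
S=snapshot("side"); crop(S,"s10.png",310,150,400,230,7)
plan(377,313,125,5.3,6)
im=s["pixels"].astype(int); 
from meas import comp
m,c,a=comp((im[...,0]>120)&(im[...,0]-im[...,2]>60),290,230); print(c,a,plane(s,*c,84))
E
```

```text
now [610.7 143.3 163.6] psi 5.31 tilt [-0.002 -0.    -1.   ] gap 85.4 t 16.65
per row mm 48.6 deg -0.0
[[np.float64(0.64), np.float64(-3.62), np.float64(-3.18)], [np.float64(0.64), np.float64(-3.62), np.float64(-3.18)], [np.float64(0.64), np.float64(-3.62), np.float64(-3.18)], [np.float64(0.64), np.float64(-3.62), np.float64(-3.18)], [np.float64(0.64), np.float64(-3.62), np.float64(-3.18)]] dr x 0.0
[[np.float64(0.64), np.float64(-3.62), np.float64(-3.18)]] dr x 0.0
[285.62558502 211.59854394] 1923 [611.17732229 144.10413724  84.        ]
```

View pics/w10.png

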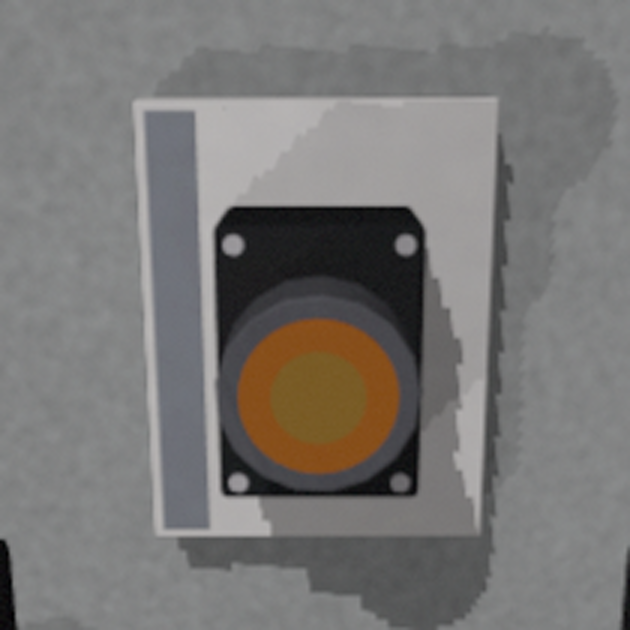

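View pics/s10.png

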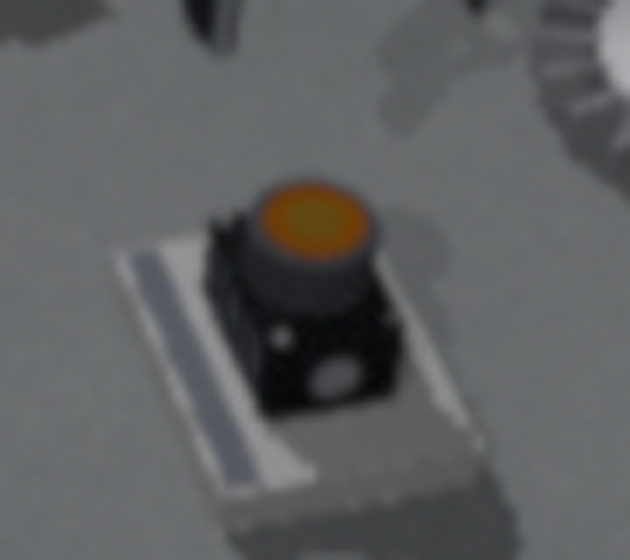

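Lens is centred on the box, glass up. Next the gauge; I'm also computing the stack offsets.

```bash
python3 - <<'E'
from plan import *
s=dict(snapshot("wrist")); s["world_to_cam"]=np.load("w10.npz")["M"]
g=lambda u,v:(180+(u+.5)/3-.5,80+(v+.5)/3-.5)
B=np.mean([plane(s,*g(u,v),60) for u,v in [(232,244),(405,244),(400,482),(238,482)]],0)
P=np.array([plane(s,*g(u,v),20) for u,v in [(135,100),(498,98),(483,535),(155,536)]])
print(B,P.mean(0),P.round(1).tolist())
E
```

```text
[611.34083405 144.23810135  60.        ] [611.03747636 143.96080103  20.        ] [[555.8, 203.3, 20.0], [653.7, 213.0, 20.0], [667.3, 84.6, 20.0], [567.4, 74.9, 20.0]]
```

Request:
send_rows(offset=[[0.5, -3.6, -3.2], [0.5, -3.6, -3.2], [0.5, -3.6, -3.2], [0.5, -3.6, -3.2], [0.5, -3.6, -3.2]], dr=[[0, 0, 0], [0, 0, 0], [0, 0, 0], [0, 0, 0], [0, 0, 0]], grip=[100, 100, 100, 100, 100])

```text
time: 17.32
tool_pos: [415.6, 286.4, 138.8]
tcp_rot: [-70.5, 89.9, -155.2]
ft_force: [0.6, -0.1, 0.9]
finger_gap: 85.5
```

Request:
send_rows(offset=[[0.5, -3.6, -3.2], [0, 0, 0], [0, 0, 0], [0, 0, 0]], dr=[[0, 0, 0], [0, 0, 0], [0, 0, 0], [0, 0, 0]], grip=[100, 100, 100, 100])

```text
time: 17.82
tool_pos: [379.6, 314.0, 135.0]
tcp_rot: [-3.5, 90.0, -88.2]
ft_force: [-0.9, -0.7, 0.5]
finger_gap: 85.3
```

```bash
python3 - <<'E'
from plan import *
s=snapshot("wrist"); cv2.imwrite("pics/w11.png",s["pixels"][:,:,::-1])
im=s["pixels"].astype(int); 
from meas import comp
m,c,a=comp(im.min(2)>175,290,200); print(c,a,plane(s,*c,55))
plan(377,313,15,5.3,3)
E
```

```text
[282.91735537 215.26122889] 2783 [377.43761322 312.29260233  55.        ]
now [379.6 314.  135. ] psi 5.22 tilt [ 0. -0. -1.] gap 85.3 t 17.875
per row mm 40.0 deg 0.03
[[np.float64(4.0), np.float64(-0.09), np.float64(0.02)], [np.float64(4.0), np.float64(-0.09), np.float64(0.02)], [np.float64(4.0), np.float64(-0.09), np.float64(0.02)]] dr x -0.03
```

View pics/w11.png

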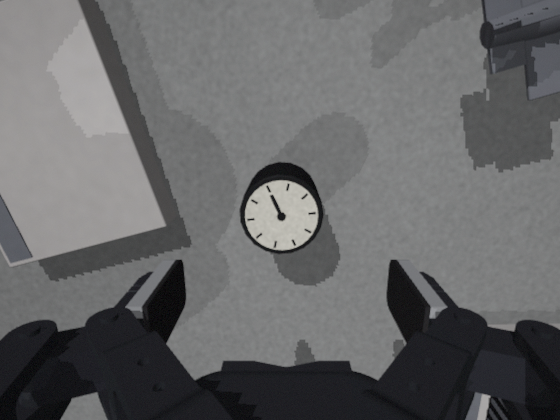

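```bash
python3 - <<'E'
from plan import *
s=snapshot("wrist")
for z in (20,30): print(plane(s,165,225,z),plane(s,110,70,z))
plan(377.3,312.6,15,5.3,3)
E
```

```text
[285.17292524 284.24714797  20.        ] [247.28762775 396.92961948  20.        ]
[288.60104274 288.12250345  30.        ] [252.18875114 396.42380457  30.        ]
now [379.6 314.  135.1] psi 5.22 tilt [ 0. -0. -1.] gap 85.3 t 17.925
per row mm 40.0 deg 0.03
[[np.float64(4.0), np.float64(-0.08), np.float64(0.04)], [np.float64(4.0), np.float64(-0.08), np.float64(0.04)], [np.float64(4.0), np.float64(-0.08), np.float64(0.04)]] dr x -0.03
```

Request:
send_rows(offset=[[4.5, -0.1, 0.05], [4.0, -0.1, 0.05], [2.2, 0, 0], [0.8, 0, 0], [0, 0, 0]], dr=[[0, 0, 0], [0, 0, 0], [0, 0, 0], [0, 0, 0], [0, 0, 0]], grip=[100, 100, 100, 100, 100])

```text
time: 18.55
tool_pos: [377.2, 313.2, 20.2]
tcp_rot: [-57.8, 90.0, -142.6]
ft_force: [-0.1, -0.0, -0.3]
finger_gap: 85.1
```

Request:
send_rows(offset=[[0, 0, 0], [0, 0, 0], [0, 0, 0], [0, 0, 0], [0, 0, 0]], dr=[[0, 0, 0], [0, 0, 0], [0, 0, 0], [0, 0, 0], [0, 0, 0]], grip=[0, 0, 0, 0, 0], force=45)

```text
time: 19.18
tool_pos: [377.9, 314.2, 21.7]
tcp_rot: [117.9, 89.9, 33.2]
ft_force: [-0.7, -1.1, 7.4]
finger_gap: 56.8
```

```bash
python3 - <<'E'
from plan import *
a=np.radians(5.3); P=np.array([611.1,144.4]); t=P+114*np.array([-np.sin(a),np.cos(a)]); print("gauge target",t)
plan(t[0],t[1],100,5.3,5); print(r.sense()["ft_force"])
E
```

```text
gauge target [600.56975303 257.91261559]
now [377.9 314.2  21.7] psi 5.31 tilt [ 0.002  0.001 -1.   ] gap 56.8 t 19.175
per row mm 48.5 deg -0.0
[[np.float64(-1.57), np.float64(4.33), np.float64(1.53)], [np.float64(-1.57), np.float64(4.33), np.float64(1.53)], [np.float64(-1.57), np.float64(4.33), np.float64(1.53)], [np.float64(-1.57), np.float64(4.33), np.float64(1.53)], [np.float64(-1.57), np.float64(4.33), np.float64(1.53)]] dr x 0.0
[-0.73604779 -1.07177578  7.40453515]
```

Request:
send_rows(offset=[[-2.0, 0, 0], [-4.0, 0, 0], [-2.0, 2.0, 0.7], [0, 4.5, 1.6], [0, 4.5, 1.6]], dr=[[0, 0, 0], [0, 0, 0], [0, 0, 0], [0, 0, 0], [0, 0, 0]], grip=[0, 0, 0, 0, 0])

```text
time: 19.8
tool_pos: [491.3, 284.8, 100.9]
tcp_rot: [114.3, 89.9, 29.7]
ft_force: [-0.5, 1.2, -2.9]
finger_gap: 56.7
```

Request:
send_rows(offset=[[0, 4.5, 1.6], [0, 4.0, 1.5], [0, 2.15, 0.65], [0, 0, 0], [0, 0, 0]], dr=[[0, 0, 0], [0, 0, 0], [0, 0, 0], [0, 0, 0], [0, 0, 0]], grip=[0, 0, 0, 0, 0])

```text
time: 20.42
tool_pos: [598.6, 257.4, 99.6]
tcp_rot: [-86.3, 89.9, -171.0]
ft_force: [0.3, 0.0, -3.6]
finger_gap: 57.0
```

```bash
python3 - <<'E'
from plan import *
s=snapshot("wrist"); cv2.imwrite("pics/w12.png",s["pixels"][:,:,::-1])
plan(600.6,257.9,40,5.3,2); print(r.sense()["ft_force"])
E
```

```text
now [598.5 257.6  99.7] psi 5.34 tilt [-0.001 -0.    -1.   ] gap 57.1 t 20.475
per row mm 29.9 deg -0.02
[[np.float64(2.99), np.float64(0.11), np.float64(-0.01)], [np.float64(2.99), np.float64(0.11), np.float64(-0.01)]] dr x 0.02
[ 0.00830706 -0.13684228 -3.80903261]
```

View pics/w12.png

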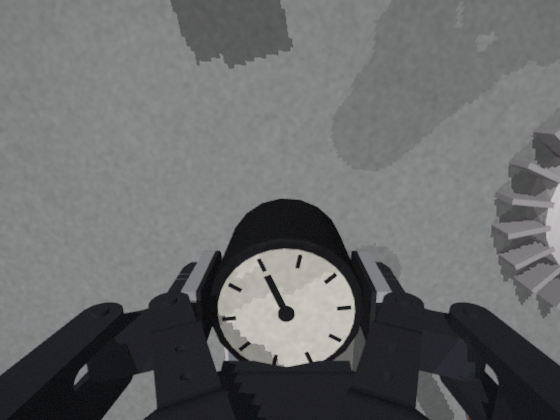

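```bash
python3 - <<'E'
from plan import *
s=snapshot("wrist"); p=r.sense()["tool_pos"]; print(plane(s,286.5,312,p[2]+33.3)-p)
S=snapshot("side"); crop(S,"s12.png",280,100,380,200,6)
T=snapshot("top"); crop(T,"t12.png",190,80,290,160,8)
E
```

```text
[ 0.36473989 -1.95105501 33.3       ]
```

View pics/s12.png

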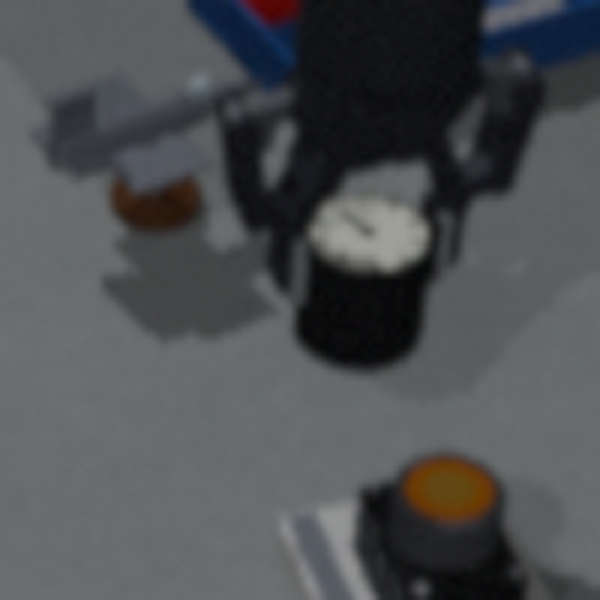

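Request:
send_rows(offset=[[3.0, 0.1, 0], [2.5, 0, 0], [1.5, 0.05, 0], [0, 0, 0], [0, 0, 0]], dr=[[0, 0, 0], [0, 0, 0], [0, 0, 0], [0, 0, 0], [0, 0, 0]], grip=[0, 0, 0, 0, 0])

```text
time: 21.25
tool_pos: [601.8, 257.8, 31.4]
tcp_rot: [102.2, 89.9, 17.5]
ft_force: [0.7, 0.4, -3.6]
finger_gap: 56.8
```

```bash
python3 - <<'E'
from plan import *
plan(600.6,257.9,21.7,5.3,2); print(r.sense()["ft_force"])
S=snapshot("side"); crop(S,"s13.png",300,130,390,220,6)
E
```

```text
now [601.8 257.8  31.4] psi 5.31 tilt [ 0.002  0.001 -1.   ] gap 56.8 t 21.25
per row mm 4.9 deg -0.01
[[np.float64(0.49), np.float64(-0.06), np.float64(-0.01)], [np.float64(0.49), np.float64(-0.06), np.float64(-0.01)]] dr x 0.01
[ 0.65642064  0.38046208 -3.55299076]
```

View pics/s13.png

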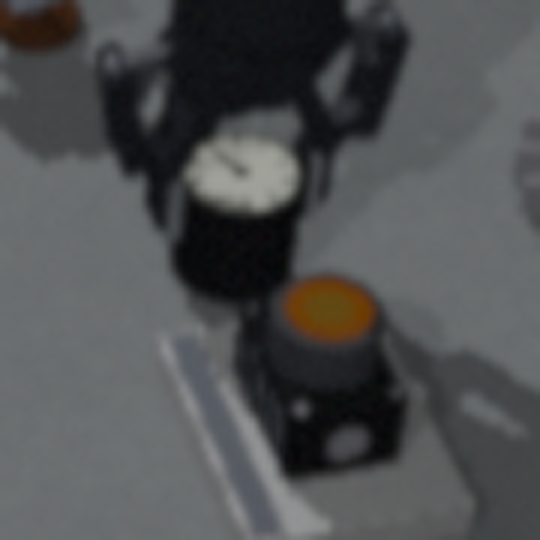

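```bash
python3 - <<'E'
from plan import *
S=snapshot("side"); g=lambda u,v:(300+(u+.5)/6-.5,130+(v+.5)/6-.5)
G=plane(S,*g(243,175),64.7); L=plane(S,*g(329,310),84); print(G,L,(G-L)[:2])
E
```

```text
[603.86966176 255.5631433   64.7       ] [612.75196374 144.50731263  84.        ] [ -8.88230198 111.05583067]
```

Request:
send_rows(offset=[[0.6, -0.1, -0.2], [0.3, 0, 0], [0, 0, 0], [0, 0, 0]], dr=[[0, 0, 0], [0, 0, 0], [0, 0, 0], [0, 0, 0]], grip=[0, 0, 0, 0])

```text
time: 21.85
tool_pos: [599.9, 259.6, 21.8]
tcp_rot: [136.8, 90.0, 52.1]
ft_force: [-4.1, -0.7, 5.0]
finger_gap: 56.7
```

Request:
send_rows(offset=[[0, 0, 0], [0, 0, 0], [0, 0, 0], [0, 0, 0], [-1, 0, 0]], dr=[[0, 0, 0], [0, 0, 0], [0, 0, 0], [0, 0, 0], [0, 0, 0]], grip=[100, 100, 100, 100, 100])

```text
time: 22.48
tool_pos: [599.0, 259.0, 30.3]
tcp_rot: [-75.5, 89.9, -160.2]
ft_force: [-0.7, 1.0, -0.1]
finger_gap: 85.4
```

Request:
send_rows(offset=[[-5, 0, 0], [-5, 0, 0], [-4, 0, 0], [0, 0, 0], [0, 0, 0]], dr=[[0, 0, 0], [0, 0, 0], [0, 0, 0], [0, 0, 0], [0, 0, 0]], grip=[100, 100, 100, 100, 100])

```text
time: 23.1
tool_pos: [599.8, 259.3, 171.3]
tcp_rot: [101.5, 90.0, 16.8]
ft_force: [0.1, -0.7, -0.1]
finger_gap: 85.4
```

```bash
python3 - <<'E'
from plan import *
from meas import comp
s=snapshot("wrist"); cv2.imwrite("pics/w14.png",s["pixels"][:,:,::-1])
im=s["pixels"].astype(int)
m,c,a=comp(im.min(2)>175,285,210); print(c,a,plane(s,*c,55))
S=snapshot("side"); crop(S,"s14.png",300,130,390,220,6)
plan(396.5,-314.5,160,5.3,13)
E
```

```text
[286.8130719  201.24793028] 2295 [600.40612827 257.74129091  55.        ]
now [598.9 259.  169.5] psi 5.31 tilt [-0.002 -0.001 -1.   ] gap 85.1 t 23.2
per row mm 46.8 deg -0.0
[[np.float64(0.07), np.float64(-1.96), np.float64(4.25)], [np.float64(0.07), np.float64(-1.96), np.float64(4.25)], [np.float64(0.07), np.float64(-1.96), np.float64(4.25)], [np.float64(0.07), np.float64(-1.96), np.float64(4.25)], [np.float64(0.07), np.float64(-1.96), np.float64(4.25)]] dr x 0.0
[[np.float64(0.07), np.float64(-1.96), np.float64(4.25)], [np.float64(0.07), np.float64(-1.96), np.float64(4.25)], [np.float64(0.07), np.float64(-1.96), np.float64(4.25)], [np.float64(0.07), np.float64(-1.96), np.float64(4.25)], [np.float64(0.07), np.float64(-1.96), np.float64(4.25)]] dr x 0.0
[[np.float64(0.07), np.float64(-1.96), np.float64(4.25)], [np.float64(0.07), np.float64(-1.96), np.float64(4.25)], [np.float64(0.07), np.float64(-1.96), np.float64(4.25)]] dr x 0.0
```

View pics/w14.png

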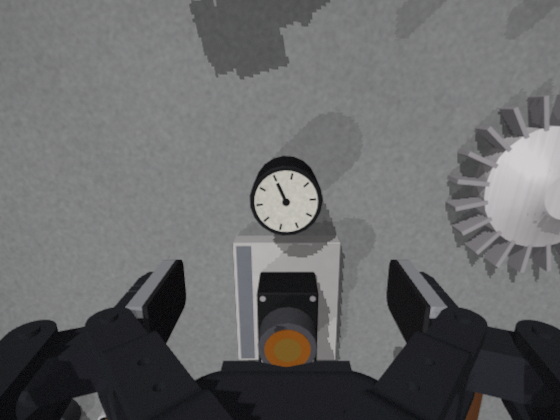

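View pics/s14.png

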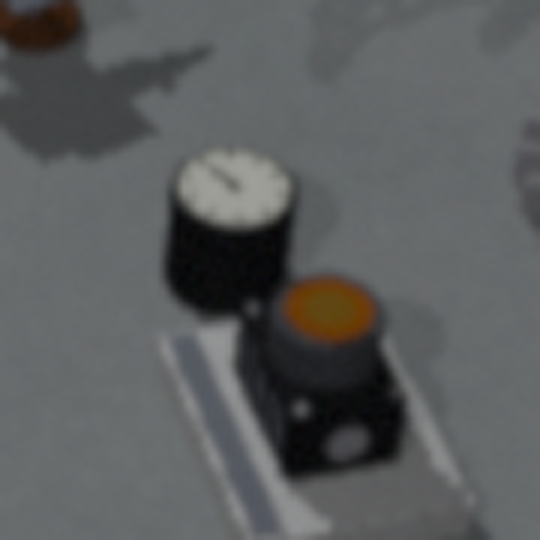

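Gauge stands at (600.4,257.7), within 1 mm of the target. Now to the tall plug.

Request:
send_rows(offset=[[0, -1.95, 4.25], [0, -1.95, 4.25], [0, -1.95, 4.25], [0, -1.95, 4.25], [0, -1.95, 4.25]], dr=[[0, 0, 0], [0, 0, 0], [0, 0, 0], [0, 0, 0], [0, 0, 0]], grip=[100, 100, 100, 100, 100])

```text
time: 23.82
tool_pos: [520.8, 37.4, 169.5]
tcp_rot: [-94.2, 89.8, -178.9]
ft_force: [0.3, -0.0, 0.5]
finger_gap: 85.2
```

Request:
send_rows(offset=[[0, -1.95, 4.25], [0, -1.95, 4.25], [0, -1.95, 4.25], [0, -1.95, 4.25], [0, -1.95, 4.25]], dr=[[0, 0, 0], [0, 0, 0], [0, 0, 0], [0, 0, 0], [0, 0, 0]], grip=[100, 100, 100, 100, 100])

```text
time: 24.45
tool_pos: [443.5, -182.8, 169.7]
tcp_rot: [-124.8, 89.9, 150.5]
ft_force: [0.2, -0.2, -0.6]
finger_gap: 85.2
```

Request:
send_rows(offset=[[0, -1.95, 4.25], [0, -1.95, 4.25], [0, -1.95, 4.25], [0, 0, 0], [0, 0, 0]], dr=[[0, 0, 0], [0, 0, 0], [0, 0, 0], [0, 0, 0], [0, 0, 0]], grip=[100, 100, 100, 100, 100])

```text
time: 25.08
tool_pos: [398.0, -313.5, 169.9]
tcp_rot: [-148.9, 89.9, 126.4]
ft_force: [0.4, -0.2, -0.5]
finger_gap: 85.6
```

```bash
python3 - <<'E'
from plan import *
s=snapshot("wrist"); cv2.imwrite("pics/w15.png",s["pixels"][:,:,::-1])
plan(396.5,-314.5,36,5.3,4)
E
```

```text
now [ 398.4 -313.2  170.1] psi 5.32 tilt [-0.001  0.002 -1.   ] gap 85.5 t 25.125
per row mm 33.5 deg -0.01
[[np.float64(3.35), np.float64(-0.05), np.float64(0.03)], [np.float64(3.35), np.float64(-0.05), np.float64(0.03)], [np.float64(3.35), np.float64(-0.05), np.float64(0.03)], [np.float64(3.35), np.float64(-0.05), np.float64(0.03)]] dr x 0.01
```

View pics/w15.png

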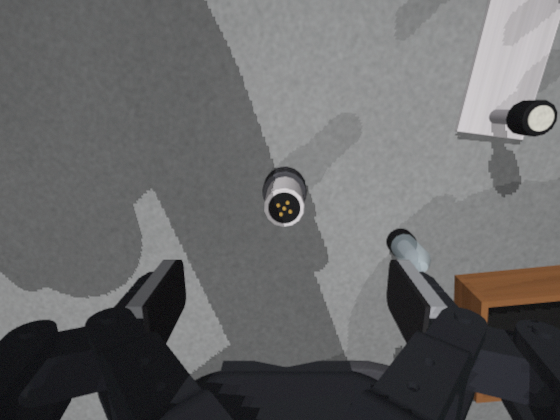

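```bash
python3 - <<'E'
from plan import *
s=snapshot("wrist"); print(plane(s,284.5,208,72), "valve base",plane(s,402,243,10))
plan(396.5,-315,34,5.3,4)
E
```

```text
[ 397.14160099 -314.85723346   72.        ] valve base [ 512.82924411 -357.38657187   10.        ]
now [ 398.6 -313.   170.4] psi 5.37 tilt [-0.001  0.001 -1.   ] gap 85.5 t 25.175
per row mm 34.1 deg -0.02
[[np.float64(3.41), np.float64(-0.06), np.float64(0.04)], [np.float64(3.41), np.float64(-0.06), np.float64(0.04)], [np.float64(3.41), np.float64(-0.06), np.float64(0.04)], [np.float64(3.41), np.float64(-0.06), np.float64(0.04)]] dr x 0.02
```

Request:
send_rows(offset=[[5.0, -0.15, 0.1], [4.5, 0, 0.1], [2.8, 0, 0], [1.3, 0, 0], [0, 0, 0]], dr=[[0, 0, 0], [0, 0, 0], [0, 0, 0], [0, 0, 0], [0, 0, 0]], grip=[100, 100, 100, 100, 100])

```text
time: 25.8
tool_pos: [397.2, -315.4, 34.7]
tcp_rot: [-141.3, 89.9, 134.0]
ft_force: [0.7, 0.4, 0.2]
finger_gap: 85.6
```

Request:
send_rows(offset=[[0, 0, 0], [0, 0, 0], [0, 0, 0], [0, 0, 0], [0, 0, 0]], dr=[[0, 0, 0], [0, 0, 0], [0, 0, 0], [0, 0, 0], [0, 0, 0]], grip=[0, 0, 0, 0, 0], force=40)

```text
time: 26.42
tool_pos: [397.7, -316.9, 36.0]
tcp_rot: [39.4, 89.9, -45.3]
ft_force: [-1.7, 0.3, 5.5]
finger_gap: 29.2
```

Request:
send_rows(offset=[[0, 0, 0], [0, 0, 0]], dr=[[0, 0, 0], [0, 0, 0]], grip=[0, 0])

```text
time: 26.68
tool_pos: [397.7, -316.9, 36.0]
tcp_rot: [39.5, 89.9, -45.2]
ft_force: [-1.1, 0.9, 6.9]
finger_gap: 29.0
```

```bash
python3 - <<'E'
from plan import *
s=snapshot("wrist"); cv2.imwrite("pics/w16.png",s["pixels"][:,:,::-1])
plan(396.5,-314.5,36,5.3,4)
E
```

```text
now [ 397.7 -316.9   36. ] psi 5.3 tilt [ 0.001 -0.001 -1.   ] gap 28.9 t 26.725
per row mm 0.7 deg 0.0
[[np.float64(-0.0), np.float64(-0.02), np.float64(-0.06)], [np.float64(-0.0), np.float64(-0.02), np.float64(-0.06)], [np.float64(-0.0), np.float64(-0.02), np.float64(-0.06)], [np.float64(-0.0), np.float64(-0.02), np.float64(-0.06)]] dr x -0.0
```

View pics/w16.png

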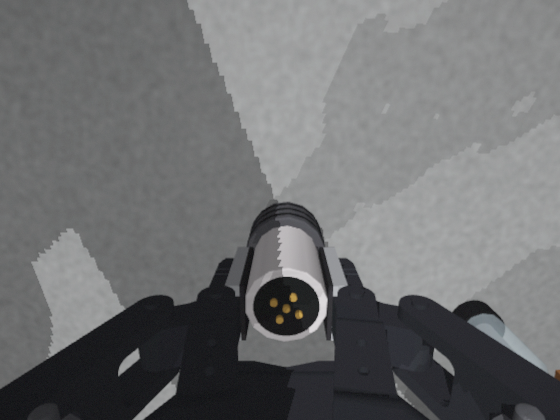

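Request:
send_rows(offset=[[-3.0, 0, 0], [-5.0, 0, 0], [-2.0, 0, 0], [0, 0, 0], [0, 0, 0]], dr=[[0, 0, 0], [0, 0, 0], [0, 0, 0], [0, 0, 0], [0, 0, 0]], grip=[0, 0, 0, 0, 0])

```text
time: 27.35
tool_pos: [396.5, -315.7, 133.5]
tcp_rot: [-139.9, 89.9, 135.4]
ft_force: [-0.2, -1.0, -2.3]
finger_gap: 29.0
```

```bash
python3 - <<'E'
from plan import *
plan(576.2,-158.0,136,5.3,5);print(r.sense()["ft_force"])
S=snapshot("side"); cv2.imwrite("pics/s17.png",S["pixels"][:,:,::-1])
E
```

```text
now [ 396.5 -315.7  133.5] psi 5.3 tilt [-0.002  0.002 -1.   ] gap 29.0 t 27.35
per row mm 47.8 deg -0.0
[[np.float64(-0.05), np.float64(3.87), np.float64(-2.81)], [np.float64(-0.05), np.float64(3.87), np.float64(-2.81)], [np.float64(-0.05), np.float64(3.87), np.float64(-2.81)], [np.float64(-0.05), np.float64(3.87), np.float64(-2.81)], [np.float64(-0.05), np.float64(3.87), np.float64(-2.81)]] dr x 0.0
[-0.16454985 -1.03564043 -2.2695933 ]
```

View pics/s17.png

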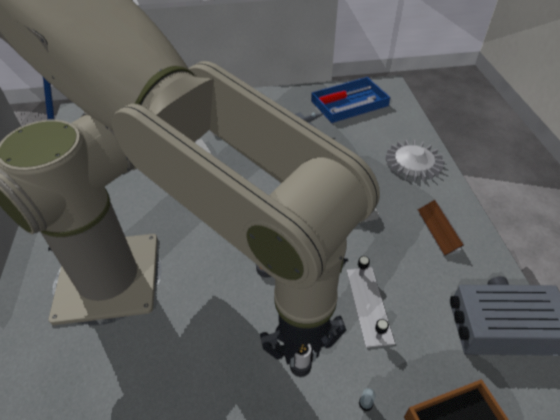

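The plug is held upright at (303,352) px. Move over the bar.

Request:
send_rows(offset=[[0, 3.9, -2.8], [0, 3.9, -2.8], [0, 3.9, -2.8], [0, 3.9, -2.8], [0, 3.75, -2.85]], dr=[[0, 0, 0], [0, 0, 0], [0, 0, 0], [0, 0, 0], [0, 0, 0]], grip=[0, 0, 0, 0, 0])

```text
time: 28.02
tool_pos: [576.9, -157.0, 132.9]
tcp_rot: [-114.5, 89.8, 160.8]
ft_force: [0.5, -1.5, -1.2]
finger_gap: 28.8
```

Request:
send_rows(offset=[[3, 0, 0], [2, 0, 0], [0, 0, 0], [0, 0, 0]], dr=[[0, 0, 0], [0, 0, 0], [0, 0, 0], [0, 0, 0]], grip=[0, 0, 0, 0])

```text
time: 28.52
tool_pos: [576.7, -159.2, 85.4]
tcp_rot: [-60.3, 90.0, -145.1]
ft_force: [0.2, -0.2, -0.8]
finger_gap: 28.9
```

```bash
python3 - <<'E'
from plan import *
plan(576.2,-158.0,42,5.3,5);print(r.sense()["ft_force"])
S=snapshot("wrist"); cv2.imwrite("pics/w18.png",S["pixels"][:,:,::-1])
S=snapshot("side"); crop(S,"s18.png",320,240,410,350,5)
S=snapshot("top"); crop(S,"t18.png",330,110,430,180,7)
E
```

```text
now [ 576.7 -159.2   85.4] psi 5.25 tilt [-0. -0. -1.] gap 28.9 t 28.525
per row mm 8.7 deg 0.01
[[np.float64(0.87), np.float64(-0.01), np.float64(-0.02)], [np.float64(0.87), np.float64(-0.01), np.float64(-0.02)], [np.float64(0.87), np.float64(-0.01), np.float64(-0.02)], [np.float64(0.87), np.float64(-0.01), np.float64(-0.02)], [np.float64(0.87), np.float64(-0.01), np.float64(-0.02)]] dr x -0.01
[ 0.19701478 -0.23994074 -0.81452818]
```

View pics/w18.png

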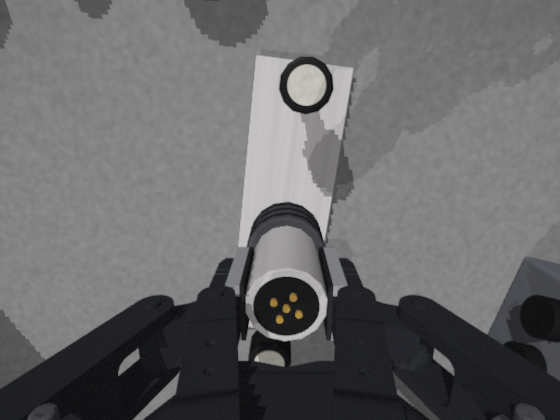

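View pics/s18.png

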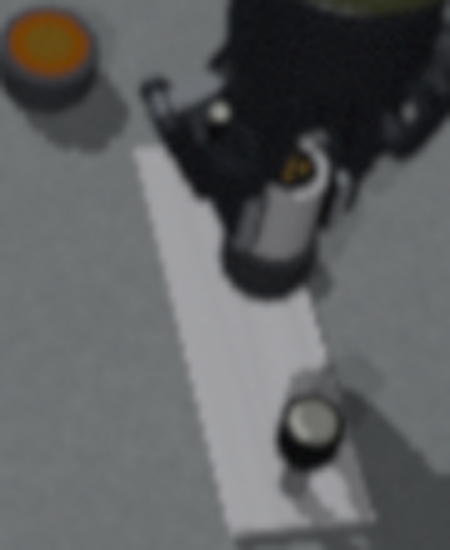

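View pics/t18.png

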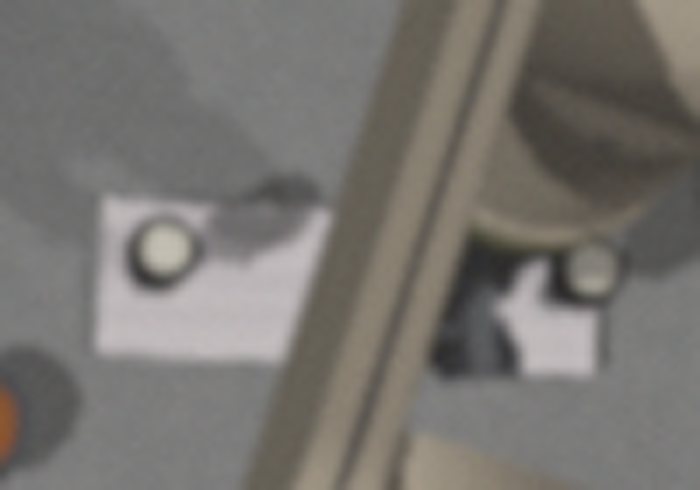

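```bash
python3 - <<'E'
from plan import *
S=snapshot("side"); W=snapshot("wrist"); p=r.sense()["tool_pos"]; print(p)
f=lambda q:tuple(((np.array(proj(S,q))-[320,240]+.5)*5-.5).round())
for dx,dy in ((0,2),):
    for h in (-36,-8,36): print(h,f(p+[dx,dy,h]), np.round(proj(W,p+[dx,dy,h])))
print("spot",f((578.4,-77.9,61)),f((573.8,-234.2,61)),f((573.8,-234.2,6)))
print("wrist plug top", plane(W,286,305,p[2]+36)-p, "spotA",plane(W,306,84,61))
crop(S,"s18b.png",355,260,395,305,12)
E
```

```text
[ 577.4685345  -159.09442802   86.26283209]
-36 (np.float64(263.0), np.float64(266.0)) [286. 233.]
-8 (np.float64(273.0), np.float64(229.0)) [286. 254.]
36 (np.float64(289.0), np.float64(167.0)) [287. 306.]
spot (np.float64(219.0), np.float64(99.0)) (np.float64(313.0), np.float64(419.0)) (np.float64(291.0), np.float64(485.0))
wrist plug top [-0.22810815  2.43011214 36.        ] spotA [579.39747583 -78.67692418  61.        ]
```

View pics/s18b.png

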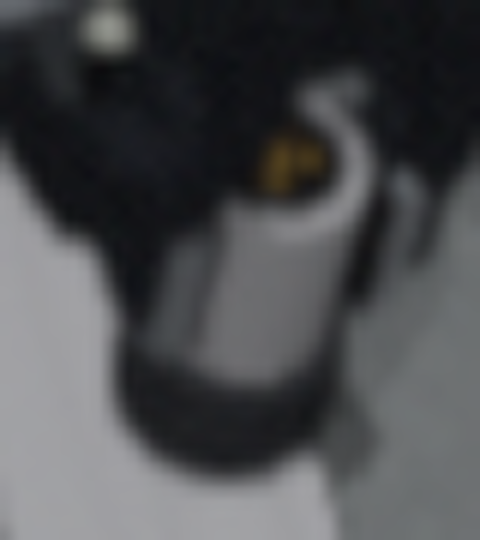

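Request:
send_rows(offset=[[2.2, -0.1, -0.05], [1.3, 0, 0], [0.6, 0, 0], [0.2, 0, 0], [0, 0, 0]], dr=[[0, 0, 0], [0, 0, 0], [0, 0, 0], [0, 0, 0], [0, 0, 0]], grip=[0, 0, 0, 0, 0])

```text
time: 29.4
tool_pos: [576.3, -158.3, 42.6]
tcp_rot: [63.3, 90.0, -21.4]
ft_force: [-0.3, 0.1, -2.0]
finger_gap: 29.1
```

```bash
python3 - <<'E'
from plan import *
plan(576.4,-158.4,42,5.3,5);print(r.sense()["ft_force"])
E
```

```text
now [ 576.3 -158.3   42.6] psi 5.31 tilt [ 0.001 -0.    -1.   ] gap 29.1 t 29.4
per row mm 0.1 deg -0.0
[[np.float64(0.01), np.float64(0.0), np.float64(0.0)], [np.float64(0.01), np.float64(0.0), np.float64(0.0)], [np.float64(0.01), np.float64(0.0), np.float64(0.0)], [np.float64(0.01), np.float64(0.0), np.float64(0.0)], [np.float64(0.01), np.float64(0.0), np.float64(0.0)]] dr x 0.0
[-0.29452142  0.05040534 -2.04766114]
```

Request:
send_rows(offset=[[0.1, 0, 0], [0, 0, 0], [0, 0, 0]], dr=[[0, 0, 0], [0, 0, 0], [0, 0, 0]], grip=[0, 0, 0])

```text
time: 29.78
tool_pos: [576.5, -158.4, 42.0]
tcp_rot: [65.2, 89.9, -19.5]
ft_force: [-0.5, 0.1, 6.2]
finger_gap: 29.4
```

Request:
send_rows(offset=[[0, 0, 0], [0, 0, 0], [0, 0, 0], [0, 0, 0], [0, 0, 0]], dr=[[0, 0, 0], [0, 0, 0], [0, 0, 0], [0, 0, 0], [0, 0, 0]], grip=[60, 80, 100, 100, 100])

```text
time: 30.4
tool_pos: [575.8, -158.2, 41.0]
tcp_rot: [-121.7, 90.0, 153.6]
ft_force: [-0.4, -0.4, -0.1]
finger_gap: 85.3
```

Request:
send_rows(offset=[[-2, 0, 0], [-5, 0, 0], [-5, 0, 0], [-3, 0, 0], [0, 0, 0]], dr=[[0, 0, 0], [0, 0, 0], [0, 0, 0], [0, 0, 0], [0, 0, 0]], grip=[100, 100, 100, 100, 100])

```text
time: 31.02
tool_pos: [578.2, -159.0, 196.8]
tcp_rot: [64.4, 89.5, -20.3]
ft_force: [0.5, 0.4, -0.0]
finger_gap: 85.5
```

Request:
send_rows(offset=[[-2, -4, 0], [0, -5, 1.5], [0, -5, 2], [0, -3, 3], [0, 0, 5]], dr=[[0, 0, 0], [0, 0, 0], [0, 0, 0], [0, 0, 0], [0, 0, 0]], grip=[100, 100, 100, 100, 100])

```text
time: 31.65
tool_pos: [415.2, -288.3, 210.9]
tcp_rot: [-143.7, 89.9, 131.7]
ft_force: [1.4, -0.4, 0.5]
finger_gap: 85.4
```

Request:
send_rows(offset=[[0, -1, 5], [0, -1, 5], [0, -1, 5], [0, 0, 0], [0, 0, 0]], dr=[[0, 0, 0], [0, 0, 0], [0, 0, 0], [0, 0, 0], [0, 0, 0]], grip=[100, 100, 100, 100, 100])

```text
time: 32.28
tool_pos: [400.9, -439.9, 210.3]
tcp_rot: [-160.3, 89.9, 115.0]
ft_force: [-0.7, 0.8, 0.4]
finger_gap: 85.3
```

```bash
python3 - <<'E'
from plan import *
T=snapshot("top"); cv2.imwrite("pics/t20.png",T["pixels"][:,:,::-1])
S=snapshot("side"); cv2.imwrite("pics/s20.png",S["pixels"][:,:,::-1])
crop(T,"t20b.png",200,90,300,165,8);crop(T,"t20c.png",330,110,430,180,8)
E
```

```text
(no output)
```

View pics/t20.png

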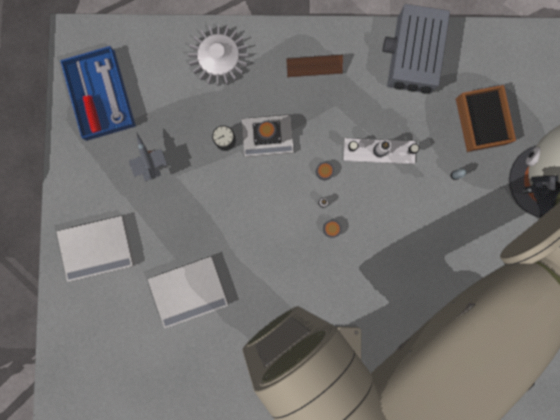

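View pics/s20.png

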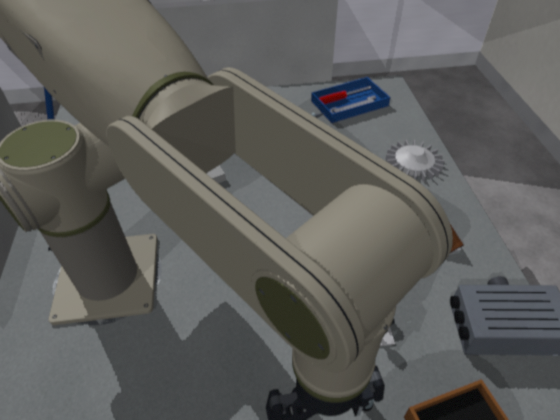

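View pics/t20b.png

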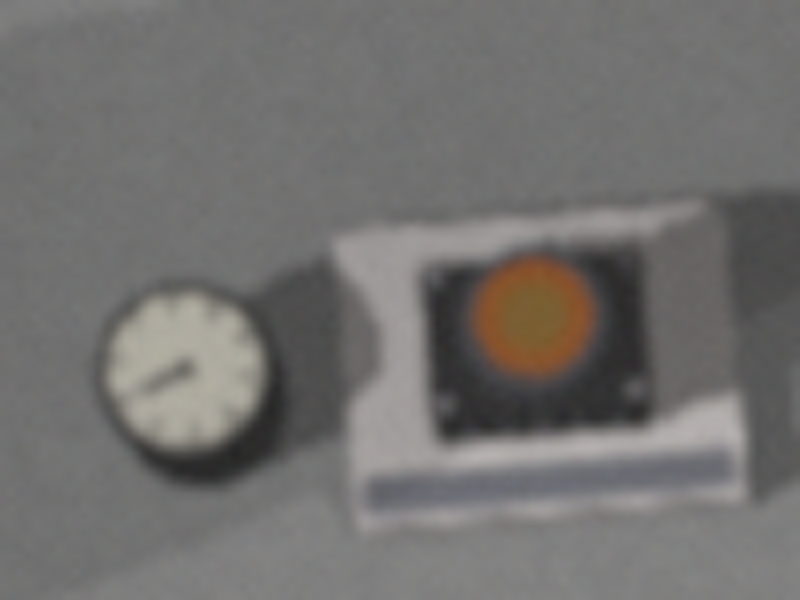

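View pics/t20c.png

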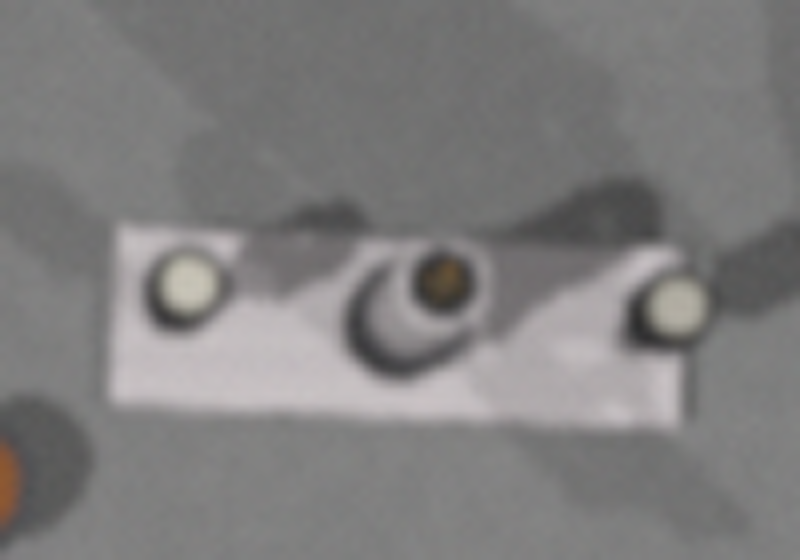

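```bash
python3 - <<'E'
from plan import *
T=snapshot("top")
g=lambda o,u,v:(o[0]+(u+.5)/8-.5,o[1]+(v+.5)/8-.5)
o=(330,110); print("plug",plane(T,*g(o,446,281),78),"spots",plane(T,*g(o,188,284),61),plane(T,*g(o,677,305),61))
print("collar outline centre at z~6..: ",plane(T,*g(o,403,320),13))
o=(200,90); print("gauge",plane(T,*g(o,187,368),55),"lens",plane(T,*g(o,534,317),84))
P=np.array([plane(T,*g(o,u,v),20) for u,v in [(332,240),(715,203),(745,497),(360,528)]]); print("plinth",P.mean(0))
B=np.array([plane(T,*g(o,u,v),60) for u,v in [(435,280),(630,258),(635,388),(445,405)]]); print("box",B.mean(0))
q=r.sense(); print(q["tool_pos"],q["qd"].round(2),q["time"],q["finger_gap"])
E
```

```text
plug [ 576.60409526 -156.03520942   78.        ] spots [578.14446753 -77.22753348  61.        ] [ 573.26405884 -233.42631211   61.        ]
collar outline centre at z~6..:  [ 576.77097009 -155.78319361   13.        ]
gauge [600.09165015 257.97364402  55.        ] lens [611.23332306 145.02239084  84.        ]
plinth [609.70458569 145.69500354  20.        ]
box [611.81584373 145.06093991  60.        ]
[ 401.5693562  -439.37114391  211.1485207 ] [ 0.14 -0.26 -0.12 -0.19 -0.11 -0.1 ] 32.425 85.61504067938564
```

Every placement measures within about 2 mm, and the short plug (323,202), jet (147,160) and valve (458,173) sit at their original pixels. I'm handing in.

```bash
python3 -c "
from bench import workorder
print(workorder.hand_in())"
```

```text
the job is handed in; nothing more can be done
None
```

I laid out the exhibit in the order asked, let go of everything and handed it in at about 32 s. No verdict was reported. The gripper is open and clear of the objects.

The last top-view checks showed:

| Item | Result |
|---|---|
| Sight box | Flat on the smallest plinth, its long side along the plinth's. The wrist view put it within 0.5 mm of centre and the top view within about 2 mm. |
| Lens (the rightmost of the three) | Glass up, within about 1 mm of the box centre. |
| Gauge | Standing dial up, about 20 mm clear of the plinth's left end and within 1–2 mm of its middle line. |
| Tall plug | Standing pins up on the strip, about 1 mm from midway between the spotlights. |
| Short plug, aeroplane and valve | At the same places in the picture as at the start. |

Some measurements disagreed. The cameras differ by 1–3 mm on absolute positions; for example, the plinth centre reads x = 609.7 in the top view and 611.0 in the wrist view. An early wrist reading of the box, taken while the arm was still settling, was 3.7 mm off in y, so I did not use it. In the last side picture the arm blocked the view of the layout, so the final check of everything together rests on the top view alone.

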